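File the tested tensile bars in the retention bin

ROBOT

A 6-joint arm with a two-finger parallel gripper is mounted at the origin on the work surface. World frame = base frame: x ahead of the robot, y to its left, z up, the work surface at z = 0. Lengths are in m, angles in rad, forces in N, time in s.
With the tool pointing down it reaches from about 0.225 to 0.875 m from the base axis. Payload 3.4 kg.
Tool frame: the origin (TCP) lies at the very end of the fingers, on their centre line; the grasp point (between the pads) lies 19 mm behind it (grip_depth is the distance from the TCP to the grasp point, in m); x points along the fingers, z is the direction in which the jaws open and shut, and the axes are right-handed (so a half turn about x gives the same grasp; the last joint's range is limited). The gripper opens to 85 mm and grips with 20 to 120 N. Pads are 22 mm wide; open, the fingers measure 114 mm over their backs; the gripper's body (76 mm by 85 mm) begins 54 mm behind the grasp point. The pads swing forward as they close: fully open they stand 13 mm farther back than shut.
Start: joints at [-1.304, 0.276, 1.505, -0, 1.361, -0.121], TCP at [0.217, -0.532, 0.231] pointing down, gripper open.
Joint ranges: [-2.89, 2.89], [-0.75, 2.08], [0.22, 2.7], [-1.18, 4.32], [0.11, 2.71], [-2.7, 2.7]. Speed limits (rad/s): [2.57, 2.57, 3.14, 3.14, 3.14, 3.14].

INTERFACE

Orientations are given as a unit quaternion [w, x, y, z].
In Python, from rig import get_state, get_image, sign_off, grip_depth gives the robot as it stands. The module is installed in compiled form; this text tells all that it offers.
- The arm moves only by the tool arm_command, never from a script. Its argument "series" is a list of rows, each an object with "dp": the shift along the tool's x, y, z scaled (see below), a list of three; "angular": the turn, a rotation vector about the tool's x, y, z scaled (see below), a list of three; "gripper": the finger opening in mm, from 0 to 85.4. A call has exactly 8 rows; each row shifts and turns the pose as measured when the row begins, along the tool's axes as they then stand; what a row does not reach is not made up. The controller multiplies each number of a shift by 0.12 m and each number of a turn by 90 degrees. A row lasts 1/8 s, in which the tool goes at most 62.5 mm and 10.7 degrees, less where a joint would pass 70% of its speed; a pose out of reach is approached as far as the arm can. A call with a number of a shift or a turn outside -1 to 1 is refused whole. A call with a gripper value outside its range is refused whole. The fingers move at their own pace and stop on an object; "grip_force" is the grip in N (left out, the last holds). Time passes only in rows, so rows that do not move let the fingers close, or fill a call up. It gives the time, the measured TCP pose, the force and the opening at its end, in the units of the state.
- get_state(): the state, without advancing time (a new reading comes with each control period).
- get_image(name): name is "scene" or "side" or "wrist"; returns a dict with "image" (420x560x3 uint8, blue, green, red), "depth" (420x560 float32, m along the optical axis (not along the pixel's ray), 0 where there is no reading), "mtx" (3x3 intrinsics, pixels), "view" (4x4, takes a point from world to camera coordinates); the wrist camera has in their place "mount" (4x4, takes a point from camera to tool coordinates, whose origin is the TCP and whose axes are the tool frame's). Camera axes: x right, y up, looking along -z (the intrinsics and any distortion apply to the point x, -y, -z); pixel columns grow to the right and rows downward; lengths in m; the calibration is good to about 2 mm. A picture is of the moment at which its call begins: read the wrist's pose just before it.
- sign_off(): hands the job in, once; it reports no verdict.
The state is a dict: "clock": time; "qpos": joint angles; "qd": joint speeds; "effort": joint torques, N m; "position": TCP position; "ee_rot": TCP orientation; "contact_force": force on the tool from outside, world axes, zero at the start; "moment": the same for the moment, N m; "width": finger opening in m.
Only numpy, scipy, OpenCV 4.12 (cv2) and the standard library are available. Lean on these libraries where they do the work, as an engineer would, in place of code of your own. Each camera call takes 0.05 s, during which the arm holds its last target. There are 200 camera calls.

TASK

Lift the spare platen from in front of the retention bin and stand it on its cork pad, then draw the bin right out from under the riser with the pull hook in its ring (keep the gripper itself off the bin) and lay the hook back in its rest. Take each specimen tray by its handle, turn it in line with the slot and tip all its tested bars through the slot into the bin; never touch the bars themselves with the gripper. Finish with both trays empty and upright on the rubber mat, the bin left out, and everything else on the bench left alone.

Things in the scene. Friction and masses are not known exactly. Their poses are not given: they have to be found in the camera images.
- riser_front (a point): (All sizes in this list are in mm.) Low bench riser (blue panels, white board with yellow-black front edge), fixed, 210 deep x 500 wide mm; board 105 to 123 above the table, instruments on it from 30 behind its front edge, up to 185 high. Point on the table under the middle of its front edge; own -x points out of the front, towards the robot. The bin's bay is in its middle.
- bin (a joint): How far (m) the blue retention bin is drawn out of the bay in the middle of the riser, along riser_front's own -x: 0 = fully in, 0.155 = fully out at its stop. Slides stiffly (about 3 N) and stays where left.
- bin_slot (a point): Blue bin 150 deep x 100 wide x 98 mm high, closed but for a slot in its top. Point: centre of the slot's lower edge, 72 above the table; own x along the slot, which runs front to back, 120 long, 34 wide there. Steel lips slope down to it (34 deg) from the bin's left and right top edges, 50 to each side, 100 above the table. The bin's floor is 65 below this point.
- bin_ring (a point): Centre of the steel pull ring on the bin's front, lying level 47 above the table, 26 in front of the bin's front: opening 28 wide, outside 43, wire 7. Moves with the bin.
- mat: Black rubber mat where the specimen trays stand, fixed, 210 x 320 x 4 thick; origin at the underside's centre.
- tray_a_handle (a point): Bare aluminium specimen tray; point at the centre of its black handle, own z up, own x along the tray. The handle is a level bar 96 long (x), 12 thick (y), 30 high, its centre 77 above the tray's underside, on a post at each end. The trough below is described under the yellow tray. Pours over either long side when rolled about own x by more than 28 deg (all out by about 45). 0.22 kg empty.
- tray_b_handle (a point): Yellow specimen tray, all sizes, point and axes as the aluminium one. The trough of both: 104 long outside, 96 inside; flat floor 46 wide, 3 thick; long sides slope up at 28 deg to straight rims 48 either side of the middle plane and 16 above the underside; ends closed, 22 high.
- rest: Red hook rest, fixed: two forked uprights 72 apart along its own x (60 clear between them), in which the hook's handle lies along x. Origin at the underside's centre, 6 above the table; the forks' saddles are 62 above the origin, the forks 26 wide at the bottom, flaring, cheeks 16 high.
- hook_grip (a point): Pull hook; point at the centre of its red handle, 100 long (x) x 18 wide x 26 high. A steel rod, 8 thick, goes on from the handle in the line of own x to 115 from this point, where it turns down (own -z) into a prong that ends 45 below the handle's centre line. 0.2 kg. At the start it lies in the rest, prong down, own z up.
- hook_tip (a point): Lower end of the hook's prong (115 along own x and 41 below hook_grip; the round end goes 4 further down).
- pad: Cork pad for the platen on the tool board, fixed on a dark steel tool board (200 x 300 x 6 thick) that also carries the hook rest; 130 x 130 x 6 thick; origin at the underside's centre, 6 above the table.
- platen_mid (a point): Spare compression platen, steel: disc 72 across and 20 high with an upright stem 28 across on it, 65 high in all; point at mid-height, own z up along the stem. 0.55 kg. At the start it stands on the table in front of the bin.
- bar1_mid (a point): Tested tensile bar, 85 mm long, round heads 14 across and 22 long at both ends, thinner gauge length (bright) between; point at its centre, own x along it. 60 g. Starts lying along the aluminium tray, if present.
- bar2_mid (a point): Tested tensile bar, 85 mm long, round heads 14 across and 22 long at both ends, thinner gauge length (bright) between; point at its centre, own x along it. 60 g. Starts lying along the aluminium tray, if present.
- bar3_mid (a point): Tested tensile bar, 85 mm long, round heads 14 across and 22 long at both ends, thinner gauge length (bright) between; point at its centre, own x along it. 60 g. Starts lying along the aluminium tray, if present.
- bar4_mid (a point): Tested tensile bar, 85 mm long, round heads 14 across and 22 long at both ends, thinner gauge length (copper coloured) between; point at its centre, own x along it. 60 g. Starts lying along the yellow tray, if present.
- bar5_mid (a point): Tested tensile bar, 85 mm long, round heads 14 across and 22 long at both ends, thinner gauge length (copper coloured) between; point at its centre, own x along it. 60 g. Starts lying along the yellow tray, if present.
- bar6_mid (a point): Tested tensile bar, 85 mm long, round heads 14 across and 22 long at both ends, thinner gauge length (copper coloured) between; point at its centre, own x along it. 60 g. Starts lying along the yellow tray, if present.
- caliper_mid (a point): Digital caliper lying on the table, 170 long. Not part of the job.
- oil_mid (a point): Clear bottle with a red cap, 56 across, 130 high; point at mid-height. Not part of the job.
- mug_mid (a point): White mug, 76 across, 90 high; point at mid-height. Not part of the job.
- driver_mid (a point): Screwdriver lying on the table, 180 long. Not part of the job.
- spanner_mid (a point): Spanner lying on the table, 160 long. Not part of the job.
- jaw_mid (a point): Dark steel grip jaw, a block 50 x 36 x 40; point at its centre. Not part of the job.
There are look-alikes about, which are no part of the job. What is shaped like the part that bears tray_a_handle but blue is not meant.

How it is judged:
By the outcome, as a careful person would: the job done as asked, in the order asked, and still so for the second after the job is handed in, with the robot touching nothing.
Of bar1, bar2, bar3, bar4, bar5, bar6 only 4 to 6 are there at a start; the rules pass over those that are not, and their reading is None.
At some moment in a run one of platen, tray_a, tray_b may be knocked a few centimetres aside while the robot is not near it.
It also fails if it takes over 200 s, if anything falls off the work surface, if the arm or the gripper's body presses on something with over 40 N, if the wrist force passes 120 N, or if a joint passes its speed limit or range.

## Working session

There is one attempt and no reset: what is moved stays moved. The work goes in short steps, Python scripts to look and compute and a tool call to move; the robot and the scene stay as the last step left them, time stands still between calls to the robot, and variables do not carry over. Pictures are saved under pics/ and viewed, about 12 in all and at most 16, crops included, and the job is handed in when it is done.

Besides the shell and the picture viewer there is one more tool, called after "Call:" as a command line: name --argument value ..., lists and objects as JSON in quotes. arm_command: Moves the arm, as the interface text tells. Its arguments: {"type":"object","properties":{"series":{"type":"array","items":{"type":"object","properties":{"dp":{"type":"array","items":{"type":"number"}},"angular":{"type":"array","items":{"type":"number"}},"gripper":{"type":"number"}}}},"grip_force":{"type":"number"}},"required":["series"]}

```bash
mkdir -p pics; cat > h.py <<'E'
import numpy as np, cv2
from scipy.spatial.transform import Rotation as R
from rig import get_state, get_image, sign_off, grip_depth
def Rt(s): q=s["ee_rot"]; return R.from_quat([q[1],q[2],q[3],q[0]]).as_matrix()
def cam(name):
    s=get_state(); g=get_image(name)
    if name=="wrist":
        T=np.eye(4);T[:3,:3]=Rt(s);T[:3,3]=s["position"]; c2w=T@np.array(g["mount"])
    else: c2w=np.linalg.inv(np.array(g["view"]))
    g["c2w"]=c2w; return g
def pts(g):  # world point per pixel from depth
    K=np.array(g["mtx"]);d=g["depth"];h,w=d.shape;u,v=np.meshgrid(np.arange(w),np.arange(h))
    p=np.stack([(u-K[0,2])/K[0,0]*d,-(v-K[1,2])/K[1,1]*d,-d],-1)
    P=p@g["c2w"][:3,:3].T+g["c2w"][:3,3]; P[d<=0]=np.nan; return P
def ray(g,u,v,z):
    K=np.array(g["mtx"]);r=g["c2w"][:3,:3]@np.array([(u-K[0,2])/K[0,0],-(v-K[1,2])/K[1,1],-1.]);o=g["c2w"][:3,3]
    return o+r*(z-o[2])/r[2]
def proj(g,p):
    K=np.array(g["mtx"]);q=np.linalg.inv(g["c2w"])@np.append(p,1);return K[0,0]*q[0]/-q[2]+K[0,2],K[1,1]*-q[1]/-q[2]+K[1,2]
E
python3 - <<'E'
from h import *
s=get_state();print({k:np.round(v,3) for k,v in s.items()},grip_depth)
for n in("scene","side"):
    g=cam(n);cv2.imwrite(f"pics/{n}0.png",g["image"]);np.savez(f"{n}0.npz",**g);print(n,list(g),np.round(g["c2w"],3).tolist(),np.array(g["mtx"]).tolist(),(g["depth"]>0).mean())
E
```

```text
{'clock': np.float64(0.0), 'qpos': array([-1.304,  0.277,  1.506,  0.   ,  1.361, -0.121]), 'qd': array([ 0.   , -0.002, -0.   , -0.001,  0.   ,  0.002]), 'effort': array([ 0.0000e+00, -4.1677e+01, -2.4581e+01,  0.0000e+00,  1.1000e-02,
        0.0000e+00]), 'position': array([ 0.217, -0.532,  0.23 ]), 'ee_rot': array([ 0.586,  0.395,  0.587, -0.394]), 'contact_force': array([ 0.84 , -0.084,  0.109]), 'moment': array([-0.025, -0.008, -0.028]), 'width': np.float64(0.085)} 0.0187
scene ['image', 'depth', 'mtx', 'view', 'c2w'] [[-0.16, -0.745, 0.648, 1.33], [0.987, -0.115, 0.112, 0.154], [-0.009, 0.657, 0.753, 1.016], [0.0, 0.0, 0.0, 1.0]] [[442.8305395805891, 0.0, 278.6461525512498], [0.0, 442.8305395805891, 208.19283703798115], [0.0, 0.0, 1.0]] 0.9959353741496598
side ['image', 'depth', 'mtx', 'view', 'c2w'] [[-0.811, 0.319, -0.49, -0.352], [-0.584, -0.45, 0.675, 1.175], [-0.005, 0.834, 0.551, 1.036], [0.0, 0.0, 0.0, 1.0]] [[524.3907800904043, 0.0, 278.5407489003112], [0.0, 524.3907800904043, 203.88454358053735], [0.0, 0.0, 1.0]] 0.9848044217687075
```

View pics/scene0.png

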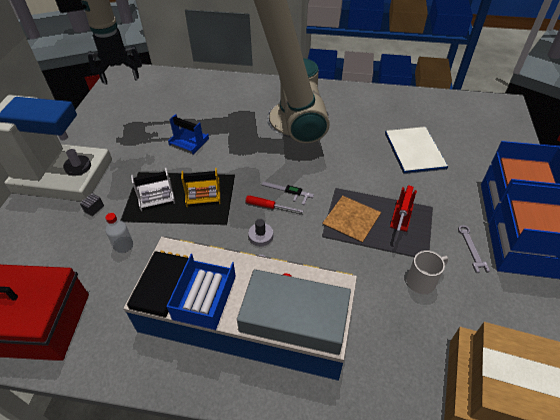

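View pics/side0.png

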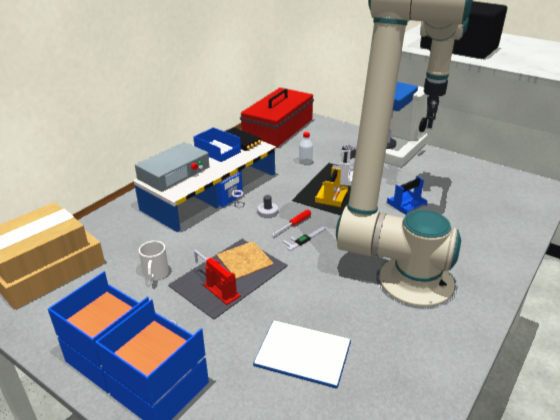

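```bash
cat > m0.py <<'E'
from h import *
def rect(P):
    (c,wh,a)=cv2.minAreaRect((P[:,:2]*1000).astype(np.float32)); return np.round(c,1),np.round(wh,1),round(a,1)
for n in("scene","side"):
    g=dict(np.load(f"{n}0.npz"));P=pts(g);hsv=cv2.cvtColor(g["image"],cv2.COLOR_BGR2HSV);H,S,V=[hsv[...,i].astype(int) for i in range(3)]
    X,Y,Z=P[...,0],P[...,1],P[...,2]
    print("==",n,"table z",np.nanmedian(Z[(abs(X-.45)<.15)&(abs(Y)<.1)]))
    def show(name,m,k=15):
        q=P[m&np.isfinite(Z)]
        if len(q)<k: print(name,len(q));return
        print(name,len(q),"med",np.round(np.median(q,0),3),"z",np.round(np.percentile(q[:,2],[2,98]),3),*rect(q))
    B=lambda x0,x1,y0,y1,z0,z1:(X>x0)&(X<x1)&(Y>y0)&(Y<y1)&(Z>z0)&(Z<z1)
    if n=="scene": win=lambda u0,u1,v0,v1:np.pad(np.ones((v1-v0,u1-u0),bool),((v0,420-v1),(u0,560-u1)))
    else: win=win=lambda u0,u1,v0,v1:np.pad(np.ones((v1-v0,u1-u0),bool),((v0,420-v1),(u0,560-u1)))
    W=dict(scene=dict(pl=(240,280,210,250),ta=(130,178,160,212),tb=(178,225,160,212),hk=(380,420,175,250),pad=(320,385,190,245),rs=(120,360,230,375),mat=(120,240,165,228),board=(320,436,185,255),blue=(165,215,110,155)),
           side=dict(pl=(255,285,190,220),ta=(335,370,140,190),tb=(310,350,160,210),hk=(190,245,240,305),pad=(215,275,238,282),rs=(130,280,130,225),mat=(290,370,160,215),board=(165,290,235,315),blue=(385,430,170,215)))[n]
    show("platen top",win(*W["pl"])&(Z>.055)&(Z<.075),5); show("platen disc",win(*W["pl"])&(Z>.008)&(Z<.03)); 
    for t in("ta","tb","blue"): show(t+" handle",win(*W[t])&(Z>.082)&(Z<.11)); show(t+" all",win(*W[t])&(Z>.012)&(Z<.2))
    show("hook red top",win(*W["hk"])&((H<8)|(H>172))&(S>150)&(Z>.084)); show("rod",win(*W["hk"])&(S<90)&(Z>.065))
    show("pad",win(*W["pad"])&(H>5)&(H<22)&(S>80)&(Z<.02)&(Z>0.004)); show("board",win(*W["board"])&(V<90)&(S<80)&(Z<.02))
    show("riser board",win(*W["rs"])&(Z>.117)&(Z<.13)); show("mat",win(*W["mat"])&(V<60)&(Z<.012))
    ye=win(*W["rs"])&(H>20)&(H<32)&(S>120); show("yellow edge",ye)
    if n=="side": show("ring?",win(225,250,185,212)&(S<70)&(Z>.035)&(Z<.06),5); show("bin front",win(215,245,175,205)&(S>130)&(H>100)&(H<125))
E
python3 m0.py
```

```text
== scene table z -0.001294024723343945
platen top 79 med [ 0.573 -0.03   0.063] z [0.056 0.066] [570.9 -31.5] [29.6 25.1] 53.1
platen disc 341 med [ 0.581 -0.025  0.018] z [0.009 0.027] [573.6 -31.1] [66.7 69.1] 8.9
ta handle 205 med [ 0.47  -0.384  0.091] z [0.083 0.097] [ 468.2 -383.1] [ 40.  103.9] 25.9
ta all 860 med [ 0.471 -0.385  0.021] z [0.012 0.096] [ 467.  -383.7] [ 99.9 104.5] 26.9
tb handle 204 med [ 0.439 -0.24   0.092] z [0.082 0.097] [ 435.9 -240.1] [ 36.8 104.4] 16.2
tb all 835 med [ 0.44  -0.242  0.024] z [0.012 0.096] [ 437.7 -239.6] [ 97.6 104.4] 16.3
blue handle 130 med [ 0.199 -0.357  0.088] z [0.082 0.092] [ 198.9 -358.3] [112.   36.5] 67.8
blue all 513 med [ 0.2   -0.356  0.063] z [0.013 0.091] [ 196.7 -359.5] [114.  102.8] 71.0
hook red top 164 med [0.443 0.368 0.092] z [0.087 0.096] [440.1 372.8] [34.3 98. ] 71.5
rod 95 med [0.514 0.351 0.082] z [0.069 0.089] [521.9 353.8] [19.3 75.5] 83.3
pad 1515 med [0.471 0.225 0.01 ] z [0.006 0.014] [464.7 224.2] [131.9 140.1] 66.3
board 3290 med [0.492 0.329 0.004] z [-0.001  0.009] [433.9 304.1] [309.6 263.7] 82.8
ris
[... 1108 characters left out ...]
6.1 102.4] 71.3
rod 57 med [0.525 0.351 0.084] z [0.07  0.094] [519.3 355.8] [14.1 71.3] 75.8
pad 1192 med [0.462 0.23  0.013] z [0.007 0.018] [466.7 226.5] [131.3 138.6] 67.5
board 128 med [0.5   0.36  0.006] z [0.001 0.011] [456.  313.3] [287.2 193.3] 82.8
riser board 2022 med [0.76  0.042 0.124] z [0.118 0.129] [821.6 -16.4] [507.6 225.8] 85.8
mat 829 med [ 0.51  -0.216  0.005] z [-0.001  0.01 ] [ 463.9 -301.6] [189.7 324.1] 7.3
yellow edge 232 med [0.726 0.039 0.114] z [0.004 0.139] [781.2 -13.9] [479.2 144.1] 84.9
ring? 77 med [ 0.699 -0.004  0.051] z [0.037 0.057] [689.5  -6.3] [42.6 51.5] 83.0
bin front 400 med [0.715 0.03  0.052] z [0.005 0.101] [7.16e+02 4.00e-01] [123.5  33.7] 77.7
```

```bash
cat >> h.py <<'E'
def pose(x,y,z,psi,roll=0,tray=0):
    """TCP pose, tool pointing down, jaws opening along yaw psi (deg)"""
    a=np.radians(psi);zx=np.array([np.cos(a),np.sin(a),0]);xx=np.array([0,0,-1.]);M=np.stack([xx,np.cross(zx,xx),zx],1)
    return np.array([x,y,z]),M
def go(p,M,s=None):
    """total move in tool axes (units of call): dp first with present axes, then turn"""
    s=s or get_state();R0=Rt(s);d=R0.T@(p-s["position"])/.12;w=R.from_matrix(R0.T@M).as_rotvec(degrees=True)/90
    print("dp",np.round(d,3),"ang",np.round(w,3),"| rows>=",np.ceil(max(np.linalg.norm(d)*.12/.0625,np.linalg.norm(w)*90/10.7)))
def best(p,psi,s=None):
    s=s or get_state();go(*min(((pose(*p,psi+k)) for k in(0,180)),key=lambda q:R.from_matrix(Rt(s).T@q[1]).magnitude()),s)
def st():
    s=get_state();M=Rt(s);print("t",round(float(s["clock"]),2),"p",np.round(s["position"],4),"x",np.round(M[:,0],3),"psi",round(np.degrees(np.arctan2(M[1,2],M[0,2])),1),"q",np.round(s["qpos"],2),"F",np.round(s["contact_force"],1),"w",round(float(s["width"]),4));return s
E
python3 - <<'E'
from h import *
im=cv2.imread("pics/scene0.png")[105:265,115:315];cv2.imwrite("pics/crop0.png",cv2.resize(im,None,fx=3.7,fy=3.7,interpolation=cv2.INTER_CUBIC))
st();best((.571,-.03,.2),-5);best((.571,-.03,.2),60)
M=Rt(get_state());print(M.round(3))
E
```

```text
t 0.1 p [ 0.2173 -0.5319  0.2305] x [-0.     0.002 -1.   ] psi -67.8 q [-1.3   0.28  1.51 -0.    1.36 -0.12] F [ 0.5  0.  -0.2] w 0.0856
dp [ 0.26   4.31  -2.757] ang [-0.698 -0.001 -0.001] | rows>= 10.0
dp [ 0.26   4.31  -2.757] ang [ 0.58  -0.001  0.   ] | rows>= 10.0
[[-0.     0.926  0.378]
 [ 0.002  0.378 -0.926]
 [-1.     0.    -0.002]]
```

View pics/crop0.png

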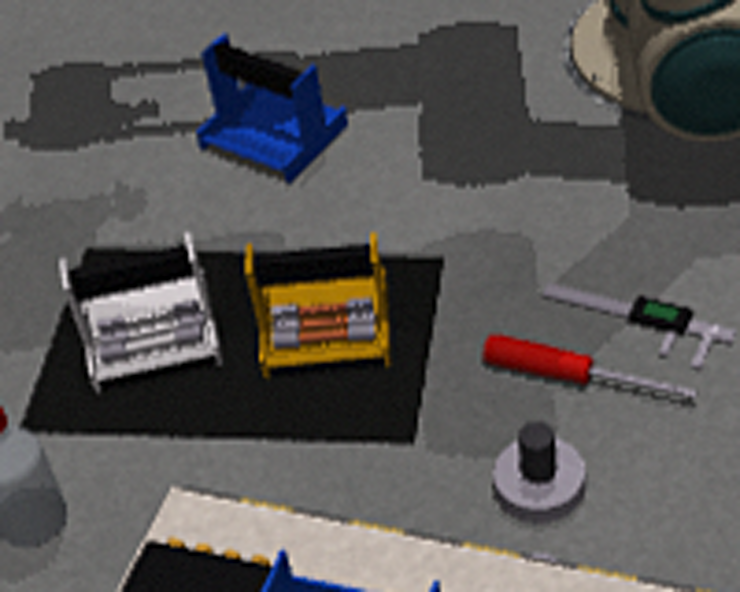

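```bash
cat >> h.py <<'E'
def plan(p,psi,n,s=None,M=None):
    """n equal straight rows to a pose; prints dp per row (tool axes as they will stand) and the constant turn"""
    s=s or get_state();R0=Rt(s)
    if M is None: M=min((pose(*p,psi+k)[1] for k in(0,180)),key=lambda q:R.from_matrix(R0.T@q).magnitude())
    w=R.from_matrix(R0.T@M).as_rotvec();D=(np.array(p)-s["position"])/n/.12
    print("ang/row",np.round(w/n/(np.pi/2),3),"deg/row",round(np.degrees(np.linalg.norm(w))/n,1),"mm/row",round(np.linalg.norm(D)*120,1))
    for i in range(n): print(i+1,np.round((R0@R.from_rotvec(w*i/n).as_matrix()).T@D,3).tolist())
E
python3 - <<'E'
from h import *
plan((.571,-.03,.17),-5,13)
E
```

```text
ang/row [-0.054 -0.    -0.   ] deg/row 4.8 mm/row 47.5
1 [0.039, 0.332, -0.212]
2 [0.039, 0.348, -0.183]
3 [0.039, 0.362, -0.153]
4 [0.039, 0.374, -0.122]
5 [0.039, 0.383, -0.09]
6 [0.039, 0.389, -0.058]
7 [0.039, 0.393, -0.025]
8 [0.039, 0.393, 0.008]
9 [0.039, 0.391, 0.041]
10 [0.039, 0.387, 0.074]
11 [0.039, 0.379, 0.106]
12 [0.039, 0.369, 0.138]
13 [0.039, 0.356, 0.168]
```

Call:
arm_command --series '[{"dp": [0.04,0.33,-0.21],"angular": [-0.054,0,0],"gripper": 85},{"dp": [0.04,0.35,-0.18],"angular": [-0.054,0,0],"gripper": 85},{"dp": [0.04,0.36,-0.15],"angular": [-0.054,0,0],"gripper": 85},{"dp": [0.04,0.37,-0.12],"angular": [-0.054,0,0],"gripper": 85},{"dp": [0.04,0.38,-0.09],"angular": [-0.054,0,0],"gripper": 85},{"dp": [0.04,0.39,-0.06],"angular": [-0.054,0,0],"gripper": 85},{"dp": [0.04,0.39,-0.025],"angular": [-0.054,0,0],"gripper": 85},{"dp": [0.04,0.39,0.01],"angular": [-0.054,0,0],"gripper": 85}]' --grip_force 60

```text
clock: 1.1
position: [0.4351, -0.2163, 0.1883]
ee_rot: [0.685, 0.173, 0.687, -0.17]
contact_force: [0.5, 0.1, -0.4]
width: 0.085
```

```bash
python3 - <<'E'
from h import *
st();plan((.555,-.03,.17),-5,5)
E
```

```text
t 1.1 p [ 0.4351 -0.2163  0.1883] x [-0.002  0.004 -1.   ] psi -28.0 q [-0.61  0.17  1.75  0.    1.22 -0.12] F [ 0.5  0.1 -0.4] w 0.085
ang/row [-0.051 -0.    -0.   ] deg/row 4.6 mm/row 44.5
1 [0.031, 0.368, 0.03]
2 [0.031, 0.364, 0.06]
3 [0.031, 0.358, 0.089]
4 [0.031, 0.35, 0.117]
5 [0.031, 0.339, 0.145]
```

Call:
arm_command --series '[{"dp": [0.03,0.37,0.03],"angular": [-0.051,0,0],"gripper": 85},{"dp": [0.03,0.365,0.06],"angular": [-0.051,0,0],"gripper": 85},{"dp": [0.03,0.36,0.09],"angular": [-0.051,0,0],"gripper": 85},{"dp": [0.03,0.35,0.12],"angular": [-0.051,0,0],"gripper": 85},{"dp": [0.03,0.34,0.145],"angular": [-0.051,0,0],"gripper": 85},{"dp": [0,0,0],"angular": [0,0,0],"gripper": 85},{"dp": [0,0,0],"angular": [0,0,0],"gripper": 85},{"dp": [0,0,0],"angular": [0,0,0],"gripper": 85}]'

```text
clock: 2.1
position: [0.5566, -0.0199, 0.1669]
ee_rot: [0.704, 0.027, 0.71, -0.024]
contact_force: [-0.7, 0.3, -0.5]
width: 0.085
```

```bash
python3 - <<'E'
from h import *
s=st();g=cam("wrist");cv2.imwrite("pics/w1.png",g["image"]);P=pts(g);Z=P[...,2];np.savez("w1.npz",**g)
print(np.round(g["mount"],3).tolist())
R0=(np.abs(P[...,0]-.571)<.06)&(np.abs(P[...,1]+.03)<.06)
for a,b in((.055,.075),(.012,.03)):
    q=P[R0&(Z>a)&(Z<b)];print(len(q),np.median(q,0).round(4),cv2.minEnclosingCircle((q[:,:2]*1000).astype(np.float32)) if len(q) else 0)
E
```

```text
t 2.1 p [ 0.5566 -0.0199  0.1669] x [-0.008  0.005 -1.   ] psi -4.1 q [-0.16  0.3   1.64  0.    1.21 -0.09] F [-0.7  0.3 -0.5] w 0.085
[[-0.001, 0.318, -0.948, -0.143], [0.001, 0.948, 0.318, 0.082], [1.0, -0.001, -0.002, 0.0], [0.0, 0.0, 0.0, 1.0]]
855 [ 0.5676 -0.0298  0.0648] ((567.6334838867188, -31.453405380249023), 13.914772033691406)
2912 [ 0.5674 -0.0217  0.02  ] ((567.938232421875, -31.661378860473633), 35.99871826171875)
```

View pics/w1.png

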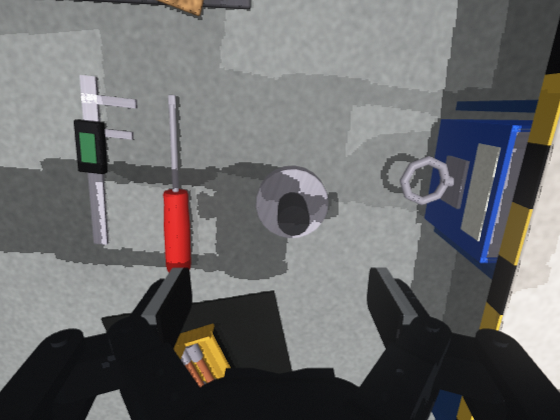

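```bash
python3 - <<'E'
from h import *
g=dict(np.load("w1.npz"));P=pts(g);Z=P[...,2];v,u=np.mgrid[:420,:560]
q=P[(u>395)&(u<460)&(v>150)&(v<210)&(Z>.035)&(Z<.06)];c=cv2.minEnclosingCircle((q[:,:2]*1000).astype(np.float32));print(len(q),q[:,2].mean(),q.mean(0).round(4),c)
hsv=cv2.cvtColor(g["image"],cv2.COLOR_BGR2HSV)
q=P[(Z>.117)&(Z<.128)&(u>480)&(P[...,0]<.76)]
for y in np.arange(-.06,.06,.02):
    k=q[abs(q[:,1]-y)<.01]; print(round(y,2),len(k),k[:,0].min().round(4) if len(k) else 0)
s=get_state();plan((.5676,-.0315,.028),-5,3)
E
```

```text
1777 0.04907688564021883 [ 0.6918 -0.0095  0.0491] ((692.687744140625, -11.884745597839355), 31.712265014648438)
-0.06 1408 0.7113
-0.04 1274 0.7129
-0.02 1151 0.7142
0.0 970 0.7159
0.02 748 0.7173
0.04 479 0.719
ang/row [ 0.003 -0.002 -0.001] deg/row 0.3 mm/row 46.6
1 [0.386, -0.031, 0.036]
2 [0.386, -0.03, 0.035]
3 [0.386, -0.03, 0.034]
```

Call:
arm_command --series '[{"dp": [0.2,-0.09,0.105],"angular": [0.01,0,0],"gripper": 85},{"dp": [0.3,0,0],"angular": [0,-0.004,0],"gripper": 85},{"dp": [0.3,0,0],"angular": [0,0,0],"gripper": 85},{"dp": [0.3,0,0],"angular": [0,0,0],"gripper": 85},{"dp": [0.05,0,0],"angular": [0,0,0],"gripper": 85},{"dp": [0,0,0],"angular": [0,0,0],"gripper": 70},{"dp": [0,0,0],"angular": [0,0,0],"gripper": 60},{"dp": [0,0,0],"angular": [0,0,0],"gripper": 60}]'

```text
clock: 3.15
position: [0.5708, -0.0387, 0.0318]
ee_rot: [0.71, 0.035, 0.703, -0.034]
contact_force: [-0.2, -0.6, 0.1]
width: 0.06
```

```bash
python3 - <<'E'
from h import *
s=st();best((.5676,-.0315,.028),-5)
E
```

```text
t 3.15 p [ 0.5708 -0.0387  0.0318] x [ 0.01   0.001 -1.   ] psi -5.6 q [-0.19  0.45  1.79  0.    0.89 -0.1 ] F [-0.2 -0.6  0.1] w 0.06
dp [ 0.032  0.057 -0.033] ang [-0.007  0.007 -0.001] | rows>= 1.0
```

Call:
arm_command --series '[{"dp": [0.032,0.057,-0.033],"angular": [-0.006,0.007,0],"gripper": 60},{"dp": [0,0,0],"angular": [0,0,0],"gripper": 60},{"dp": [0,0,0],"angular": [0,0,0],"gripper": 20},{"dp": [0,0,0],"angular": [0,0,0],"gripper": 20},{"dp": [0,0,0],"angular": [0,0,0],"gripper": 20},{"dp": [0,0,0],"angular": [0,0,0],"gripper": 20},{"dp": [-0.3,0,0],"angular": [0,0,0],"gripper": 20},{"dp": [-0.4,0,0],"angular": [0,0,0],"gripper": 20}]'

```text
clock: 4.15
position: [0.5631, -0.0301, 0.109]
ee_rot: [0.702, 0.032, 0.711, -0.03]
contact_force: [0.5, 0.3, -5.4]
width: 0.0268
```

```bash
python3 - <<'E'
from h import *
s=st()
j=np.degrees(s["qpos"][0]); plan((.466,.225,.11),20,8)
E
```

```text
t 4.15 p [ 0.5631 -0.0301  0.109 ] x [-0.014  0.004 -1.   ] psi -5.0 q [-0.18  0.36  1.7   0.    1.09 -0.09] F [ 0.5  0.3 -5.4] w 0.0268
ang/row [-0.035 -0.001 -0.   ] deg/row 3.1 mm/row 34.1
1 [0.001, 0.256, -0.124]
2 [0.001, 0.262, -0.11]
3 [0.001, 0.268, -0.095]
4 [0.0, 0.273, -0.081]
5 [0.0, 0.277, -0.066]
6 [-0.0, 0.28, -0.05]
7 [-0.001, 0.282, -0.035]
8 [-0.001, 0.284, -0.02]
```

Call:
arm_command --series '[{"dp": [0,0.256,-0.124],"angular": [-0.035,-0.001,0],"gripper": 20},{"dp": [0,0.262,-0.11],"angular": [-0.035,-0.001,0],"gripper": 20},{"dp": [0,0.268,-0.095],"angular": [-0.035,-0.001,0],"gripper": 20},{"dp": [0,0.273,-0.08],"angular": [-0.035,-0.001,0],"gripper": 20},{"dp": [0,0.277,-0.066],"angular": [-0.035,-0.001,0],"gripper": 20},{"dp": [0,0.28,-0.05],"angular": [-0.035,-0.001,0],"gripper": 20},{"dp": [0,0.282,-0.035],"angular": [-0.035,-0.001,0],"gripper": 20},{"dp": [0,0.28,-0.02],"angular": [-0.035,-0.001,0],"gripper": 20}]'

```text
clock: 5.15
position: [0.46, 0.2274, 0.1061]
ee_rot: [0.693, -0.125, 0.698, 0.128]
contact_force: [0.8, 0.2, -4.4]
width: 0.0268
```

```bash
python3 - <<'E'
from h import *
s=st();g=cam("scene");cv2.imwrite("pics/s2.png",g["image"]);P=pts(g);np.savez("s2.npz",**g)
best((.466,.225,.041),20)
E
```

```text
t 5.15 p [0.46   0.2274 0.1061] x [-0.007  0.002 -1.   ] psi 20.6 q [ 0.32  0.29  1.82  0.01  1.03 -0.04] F [ 0.8  0.2 -4.4] w 0.0268
dp [ 0.54  -0.079  0.05 ] ang [ 0.008 -0.004 -0.006] | rows>= 2.0
```

Call:
arm_command --series '[{"dp": [0,-0.079,0.05],"angular": [0.008,-0.004,-0.006],"gripper": 20},{"dp": [0.2,0,0],"angular": [0,0,0],"gripper": 20},{"dp": [0.18,0,0],"angular": [0,0,0],"gripper": 20},{"dp": [0.05,0,0],"angular": [0,0,0],"gripper": 20},{"dp": [0,0,0],"angular": [0,0,0],"gripper": 20},{"dp": [0,0,0],"angular": [0,0,0],"gripper": 20},{"dp": [0,0,0],"angular": [0,0,0],"gripper": 20},{"dp": [0,0,0],"angular": [0,0,0],"gripper": 20}]'

```text
clock: 6.2
position: [0.4687, 0.222, 0.0523]
ee_rot: [0.697, -0.123, 0.696, 0.121]
contact_force: [0.2, -0.1, -5.3]
width: 0.0267
```

```bash
python3 - <<'E'
from h import *
s=st();best((.466,.225,.041),20.5)
E
```

```text
t 6.2 p [0.4687 0.222  0.0523] x [ 0.001 -0.002 -1.   ] psi 19.8 q [ 0.31  0.36  1.88 -0.    0.9  -0.03] F [ 0.2 -0.1 -5.3] w 0.0267
dp [ 0.094  0.031 -0.013] ang [-0.007  0.     0.002] | rows>= 1.0
```

Call:
arm_command --series '[{"dp": [0.06,0,0],"angular": [0,0,0],"gripper": 20},{"dp": [0,0,0],"angular": [0,0,0],"gripper": 20},{"dp": [0.02,0,0],"angular": [0,0,0],"gripper": 20},{"dp": [0,0,0],"angular": [0,0,0],"gripper": 20},{"dp": [0.015,0,0],"angular": [0,0,0],"gripper": 20},{"dp": [0,0,0],"angular": [0,0,0],"gripper": 20},{"dp": [0,0,0],"angular": [0,0,0],"gripper": 20},{"dp": [0,0,0],"angular": [0,0,0],"gripper": 20}]'

```text
clock: 7.2
position: [0.4695, 0.2222, 0.0416]
ee_rot: [0.698, -0.123, 0.695, 0.121]
contact_force: [-0.0, -0.6, -3.6]
width: 0.0268
```

```bash
python3 - <<'E'
from h import *
s=st()
E
```

```text
t 7.2 p [0.4695 0.2222 0.0416] x [ 0.003 -0.002 -1.   ] psi 19.9 q [ 0.31  0.37  1.89 -0.    0.87 -0.03] F [-0.  -0.6 -3.6] w 0.0268
```

Call:
arm_command --series '[{"dp": [0.012,0,0],"angular": [0,0,0],"gripper": 20},{"dp": [0,0,0],"angular": [0,0,0],"gripper": 50},{"dp": [0,0,0],"angular": [0,0,0],"gripper": 60},{"dp": [0,0,0],"angular": [0,0,0],"gripper": 60},{"dp": [-0.3,0,0],"angular": [0,0,0],"gripper": 60},{"dp": [-0.4,0,0],"angular": [0,0,0],"gripper": 60},{"dp": [-0.4,0,0],"angular": [0,0,0],"gripper": 60},{"dp": [0,0,0],"angular": [0,0,0],"gripper": 60}]'

```text
clock: 8.2
position: [0.4707, 0.223, 0.1778]
ee_rot: [0.699, -0.123, 0.694, 0.121]
contact_force: [0.2, -0.0, -0.3]
width: 0.0598
```

```bash
python3 - <<'E'
from h import *
s=st();plan((.439,.373,.17),71.5,6)
E
```

```text
t 8.2 p [0.4707 0.223  0.1778] x [ 0.007 -0.001 -1.   ] psi 19.9 q [ 0.31  0.23  1.71 -0.    1.2  -0.04] F [ 0.2 -0.  -0.3] w 0.0598
ang/row [-0.096  0.     0.001] deg/row 8.6 mm/row 25.6
1 [0.01, 0.211, 0.029]
2 [0.011, 0.204, 0.061]
3 [0.011, 0.193, 0.091]
4 [0.011, 0.177, 0.118]
5 [0.011, 0.157, 0.143]
6 [0.011, 0.134, 0.165]
```

Call:
arm_command --series '[{"dp": [0,0.21,0.03],"angular": [-0.096,0,0],"gripper": 60},{"dp": [0,0.204,0.061],"angular": [-0.096,0,0],"gripper": 60},{"dp": [0,0.193,0.09],"angular": [-0.096,0,0],"gripper": 60},{"dp": [0,0.177,0.118],"angular": [-0.096,0,0],"gripper": 60},{"dp": [0,0.157,0.143],"angular": [-0.096,0,0],"gripper": 60},{"dp": [0,0.134,0.165],"angular": [-0.096,0,0],"gripper": 60},{"dp": [0,0,0],"angular": [0,0,0],"gripper": 60},{"dp": [0,0,0],"angular": [0,0,0],"gripper": 60}]'

```text
clock: 9.2
position: [0.4326, 0.3734, 0.1686]
ee_rot: [0.565, -0.423, 0.571, 0.42]
contact_force: [0.3, 0.4, -0.5]
width: 0.0602
```

```bash
python3 - <<'E'
from h import *
s=st();g=cam("wrist");cv2.imwrite("pics/w3.png",g["image"]);P=pts(g);np.savez("w3.npz",**g)
hsv=cv2.cvtColor(g["image"],cv2.COLOR_BGR2HSV).astype(int);H,S,V=hsv[...,0],hsv[...,1],hsv[...,2];Z=P[...,2]
q=P[((H<8)|(H>172))&(S>130)&(Z>.087)&(Z<.1)&(abs(P[...,0]-.44)<.09)];print(len(q),np.median(q,0).round(4),cv2.minAreaRect((q[:,:2]*1000).astype(np.float32)))
c=q[:,:2].mean(0);u,sv,vt=np.linalg.svd(q[:,:2]-c,full_matrices=False);print(c,np.degrees(np.arctan2(vt[0,1],vt[0,0])))
q=P[(S<90)&(Z>.07)&(Z<.095)&(P[...,0]>.48)&(abs(P[...,1]-.35)<.04)];print("rod",len(q),q.mean(0).round(4),q[:,0].max().round(4), cv2.minAreaRect((q[:,:2]*1000).astype(np.float32)))
best((.439,.373,.062),71.5)
E
```

```text
t 9.2 p [0.4326 0.3734 0.1686] x [-0.004 -0.009 -1.   ] psi 73.2 q [ 0.59  0.32  1.61 -0.01  1.23 -0.68] F [ 0.3  0.4 -0.5] w 0.0602
2897 [0.4306 0.3699 0.094 ] ((436.427490234375, 368.62664794921875), (18.055559158325195, 99.83021545410156), 77.68389129638672)
[0.43214251 0.36974004] -12.4402060549146
rod 580 [0.5172 0.3515 0.0849] 0.5522 ((514.40234375, 349.5608215332031), (17.604448318481445, 75.52128601074219), 72.48517608642578)
dp [ 0.888 -0.054  0.021] ang [ 0.019 -0.006 -0.001] | rows>= 2.0
```

View pics/w3.png

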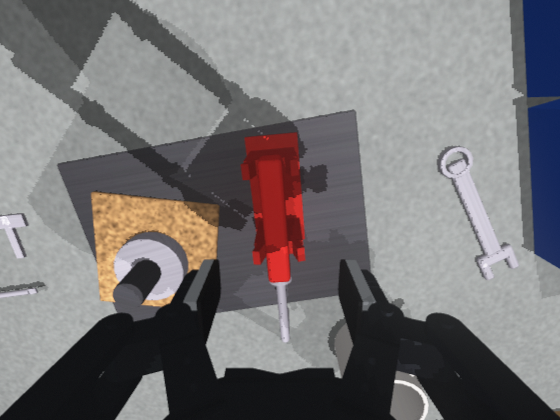

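```bash
python3 - <<'E'
from h import *
best((.4364,.3686,.062),77.7)
E
```

```text
dp [ 0.889 -0.043 -0.021] ang [-0.05  -0.006 -0.001] | rows>= 2.0
```

Call:
arm_command --series '[{"dp": [0,-0.043,-0.02],"angular": [-0.05,-0.006,0],"gripper": 60},{"dp": [0,0,0],"angular": [0,0,0],"gripper": 60},{"dp": [0.3,0,0],"angular": [0,0,0],"gripper": 60},{"dp": [0.2,0,0],"angular": [0,0,0],"gripper": 60},{"dp": [0,0,0],"angular": [0,0,0],"gripper": 60},{"dp": [0,0,0],"angular": [0,0,0],"gripper": 60},{"dp": [0,0,0],"angular": [0,0,0],"gripper": 60},{"dp": [0,0,0],"angular": [0,0,0],"gripper": 60}]'

```text
clock: 10.25
position: [0.4397, 0.3671, 0.1106]
ee_rot: [0.555, -0.44, 0.552, 0.44]
contact_force: [0.4, -0.8, 0.6]
width: 0.0598
```

```bash
python3 - <<'E'
from h import *
st();best((.4364,.3686,.062),77.7)
E
```

```text
t 10.25 p [0.4397 0.3671 0.1106] x [ 0.003  0.003 -1.   ] psi 77.0 q [ 0.57  0.36  1.7   0.    1.08 -0.77] F [ 0.4 -0.8  0.6] w 0.0598
dp [0.405 0.03  0.004] ang [-0.008  0.002  0.002] | rows>= 1.0
```

Call:
arm_command --series '[{"dp": [0,0.025,0.004],"angular": [-0.008,0.002,0.002],"gripper": 60},{"dp": [0.2,0,0],"angular": [0,0,0],"gripper": 60},{"dp": [0.15,0,0],"angular": [0,0,0],"gripper": 60},{"dp": [0.03,0,0],"angular": [0,0,0],"gripper": 60},{"dp": [0,0,0],"angular": [0,0,0],"gripper": 60},{"dp": [0,0,0],"angular": [0,0,0],"gripper": 10},{"dp": [0,0,0],"angular": [0,0,0],"gripper": 10},{"dp": [0,0,0],"angular": [0,0,0],"gripper": 10}]'

```text
clock: 11.25
position: [0.4384, 0.3701, 0.0683]
ee_rot: [0.552, -0.444, 0.548, 0.444]
contact_force: [-0.3, -1.9, -2.1]
width: 0.0169
```

```bash
python3 - <<'E'
from h import *
st();best((.4364,.3686,.062),77.7)
E
```

```text
t 11.25 p [0.4384 0.3701 0.0683] x [ 0.005  0.004 -1.   ] psi 77.9 q [ 0.58  0.41  1.75  0.    0.98 -0.78] F [-0.3 -1.9 -2.1] w 0.0169
dp [ 0.053  0.014 -0.016] ang [0.002 0.003 0.003] | rows>= 1.0
```

Call:
arm_command --series '[{"dp": [0,0,0],"angular": [0,0,0],"gripper": 10},{"dp": [-0.2,0,0],"angular": [0,0,0],"gripper": 10},{"dp": [-0.3,0,0],"angular": [0,0,0],"gripper": 10},{"dp": [-0.3,0,0],"angular": [0,0,0],"gripper": 10},{"dp": [-0.1,0,0],"angular": [0,0,0],"gripper": 10},{"dp": [0,0,0],"angular": [0,0,0],"gripper": 10},{"dp": [0,0,0],"angular": [0,0,0],"gripper": 10},{"dp": [0,0,0],"angular": [0,0,0],"gripper": 10}]' --grip_force 90

```text
clock: 12.25
position: [0.4348, 0.3687, 0.1732]
ee_rot: [0.549, -0.443, 0.552, 0.445]
contact_force: [-0.4, 0.6, -0.9]
width: 0.0164
```

```bash
python3 - <<'E'
from h import *
st();plan((.575,.0,.14),85.5,11)
E
```

```text
t 12.25 p [0.4348 0.3687 0.1732] x [-0.004  0.    -1.   ] psi 77.8 q [ 0.58  0.31  1.61  0.    1.23 -0.78] F [-0.4  0.6 -0.9] w 0.0164
ang/row [-0.008 -0.    -0.   ] deg/row 0.7 mm/row 36.0
1 [0.025, -0.163, -0.25]
2 [0.025, -0.16, -0.252]
3 [0.025, -0.157, -0.254]
4 [0.025, -0.154, -0.256]
5 [0.025, -0.151, -0.258]
6 [0.025, -0.147, -0.26]
7 [0.025, -0.144, -0.262]
8 [0.025, -0.141, -0.264]
9 [0.025, -0.138, -0.265]
10 [0.025, -0.134, -0.267]
11 [0.025, -0.131, -0.269]
```

Call:
arm_command --series '[{"dp": [0,-0.163,-0.25],"angular": [-0.008,0,0],"gripper": 10},{"dp": [0,-0.16,-0.252],"angular": [-0.008,0,0],"gripper": 10},{"dp": [0,-0.157,-0.254],"angular": [-0.008,0,0],"gripper": 10},{"dp": [0.02,-0.154,-0.256],"angular": [-0.008,0,0],"gripper": 10},{"dp": [0.02,-0.151,-0.258],"angular": [-0.008,0,0],"gripper": 10},{"dp": [0.02,-0.147,-0.26],"angular": [-0.008,0,0],"gripper": 10},{"dp": [0.02,-0.144,-0.262],"angular": [-0.008,0,0],"gripper": 10},{"dp": [0.02,-0.141,-0.264],"angular": [-0.008,0,0],"gripper": 10}]'

```text
clock: 13.25
position: [0.5363, 0.0946, 0.1512]
ee_rot: [0.52, -0.47, 0.531, 0.477]
contact_force: [0.9, 0.5, -2.2]
width: 0.0163
```

```bash
python3 - <<'E'
from h import *
st();plan((.575,.0,.13),85.5,4)
E
```

```text
t 13.25 p [0.5363 0.0946 0.1512] x [-0.018 -0.002 -1.   ] psi 84.0 q [ 0.05  0.3   1.68 -0.    1.18 -1.42] F [ 0.9  0.5 -2.2] w 0.0163
ang/row [-0.004 -0.001 -0.003] deg/row 0.5 mm/row 26.1
1 [0.043, -0.101, -0.187]
2 [0.043, -0.1, -0.188]
3 [0.044, -0.099, -0.189]
4 [0.044, -0.097, -0.189]
```

Call:
arm_command --series '[{"dp": [0.043,-0.1,-0.187],"angular": [-0.004,0,-0.003],"gripper": 10},{"dp": [0.043,-0.1,-0.188],"angular": [-0.004,0,-0.003],"gripper": 10},{"dp": [0.043,-0.1,-0.189],"angular": [-0.004,0,-0.003],"gripper": 10},{"dp": [0.043,-0.097,-0.189],"angular": [-0.004,0,-0.003],"gripper": 10},{"dp": [0,0,0],"angular": [0,0,0],"gripper": 10},{"dp": [0,0,0],"angular": [0,0,0],"gripper": 10},{"dp": [0,0,0],"angular": [0,0,0],"gripper": 10},{"dp": [0,0,0],"angular": [0,0,0],"gripper": 10}]'

```text
clock: 14.25
position: [0.5727, -0.0037, 0.123]
ee_rot: [0.516, -0.477, 0.523, 0.481]
contact_force: [0.4, -0.2, -2.5]
width: 0.0164
```

```bash
python3 - <<'E'
from h import *
st();g=cam("wrist");cv2.imwrite("pics/w4.png",g["image"]);np.savez("w4.npz",**g);P=pts(g);Z=P[...,2];X=P[...,0];Y=P[...,1]
S=cv2.cvtColor(g["image"],cv2.COLOR_BGR2HSV)[...,1]
q=P[(X>.65)&(X<.712)&(abs(Y)<.04)&(Z>.038)&(Z<.058)&(S<90)];print("ring",len(q),q.mean(0).round(4),cv2.minAreaRect((q[:,:2]*1000).astype(np.float32)))
q=P[(X>.63)&(X<.73)&(abs(Y)<.05)&(Z>.085)&(Z<.17)&(S<90)];print("rod",len(q),q.mean(0).round(4),q[:,0].max().round(4),cv2.minAreaRect((q[:,:2]*1000).astype(np.float32)))
best((.579,-.0015,.062),85.5)
E
```

```text
t 14.25 p [ 0.5727 -0.0037  0.123 ] x [-0.011 -0.002 -1.   ] psi 85.3 q [-0.13  0.36  1.67 -0.    1.13 -1.61] F [ 0.4 -0.2 -2.5] w 0.0164
ring 200 [0.6976 0.0038 0.0492] ((692.9678955078125, -10.329010009765625), (40.33720397949219, 29.018383026123047), 88.09722137451172)<stdin>:5: RuntimeWarning: Mean of empty slice.
  ret = um.true_divide(
Traceback (most recent call last):
ValueError: zero-size array to reduction operation maximum which has no identity
```

View pics/w4.png

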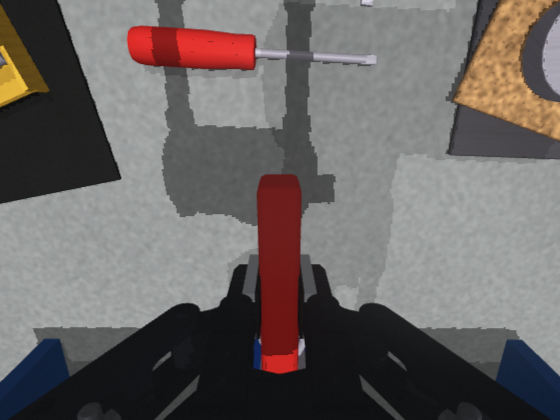

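```bash
python3 - <<'E'
from h import *
from scipy.optimize import least_squares as ls
g=dict(np.load("w1.npz"));P=pts(g);v,u=np.mgrid[:420,:560]
S=cv2.cvtColor(g["image"],cv2.COLOR_BGR2HSV)[...,1]
m=(u>395)&(u<455)&(v>150)&(v<210)&(P[...,2]>.042)&(P[...,2]<.056)&(S<80);q=P[m][:,:2]
q=q[q[:,0]<.703]
f=ls(lambda c:np.hypot(*(q-c).T)-.01775,[.691,-.01],loss="soft_l1",f_scale=.002);print("ring",f.x,np.abs(f.fun).mean(),len(q))
s=st();M=Rt(s);tip=s["position"]+M@np.array([.045-.0127,-(.115-.0016),0]);print("tip est",tip)
c=f.x
n=np.array([np.cos(np.radians(-4.6)),np.sin(np.radians(-4.6))]);t=c-.1134*n;print("tcp target",t);best((*t,.123),85.4);best((*t,.062),85.4)
g=cam("side");x,y=proj(g,[.692,-.01,.06]);x,y=int(x),int(y);print(proj(g,tip),proj(g,[*c,.047]))
cv2.imwrite("pics/side5.png",cv2.resize(g["image"][y-50:y+50,x-65:x+65],None,fx=5,fy=5,interpolation=cv2.INTER_CUBIC));print(x,y)
E
```

```text
ring [ 0.68194068 -0.0082551 ] 0.0017514184456688398 1080
t 14.3 p [ 0.5726 -0.0036  0.123 ] x [-0.011 -0.002 -1.   ] psi 85.3 q [-0.13  0.36  1.67 -0.    1.13 -1.61] F [-0.5 -0.5 -2.1] w 0.0164
tip est [ 0.6852734  -0.01291288  0.08943882]
tcp target [0.56890595 0.00083945]
dp [0.    0.034 0.034] ang [-0.001 -0.002 -0.007] | rows>= 1.0
dp [0.509 0.028 0.036] ang [-0.001 -0.002 -0.007] | rows>= 1.0
(np.float64(237.52207189121367), np.float64(182.18166978648696)) (np.float64(237.98491129151586), np.float64(193.32953667260855))
235 189
```

View pics/side5.png

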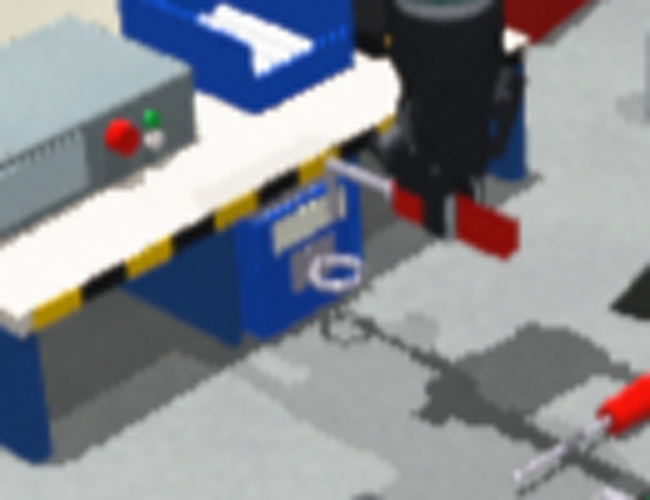

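```bash
python3 - <<'E'
from h import *
g=dict(np.load("w1.npz"))
for p in((425,180),(401,182),(449,180)): print(ray(g,*p,.0485).round(4))
s=cam("side");gray=s["image"]
hsv=cv2.cvtColor(gray,cv2.COLOR_BGR2HSV);
m=(hsv[...,1]<75)&(hsv[...,2]>110);m[:187]=0;m[200:]=0;m[:,:226]=0;m[:,245:]=0
print("side ring px",np.argwhere(m).mean(0)[::-1],ray(s,237,193.3,.047),ray(s,170+347/5,139+218/5,.0875))
E
```

```text
[ 0.6827 -0.0082  0.0485]
[ 0.6623 -0.0086  0.0485]
[ 0.7032 -0.0096  0.0485]
side ring px [235.99152542 192.87288136] [ 0.68490142 -0.0063939   0.047     ] [ 0.68023613 -0.01695633  0.0875    ]
```

Call:
arm_command --series '[{"dp": [0,0,0.055],"angular": [0,-0.002,-0.007],"gripper": 10},{"dp": [0,0,0],"angular": [0,0,0],"gripper": 10},{"dp": [0.15,0,0],"angular": [0,0,0],"gripper": 10},{"dp": [0,0,0],"angular": [0,0,0],"gripper": 10},{"dp": [0,0,0],"angular": [0,0,0],"gripper": 10},{"dp": [0,0,0],"angular": [0,0,0],"gripper": 10},{"dp": [0,0,0],"angular": [0,0,0],"gripper": 10},{"dp": [0,0,0],"angular": [0,0,0],"gripper": 10}]'

```text
clock: 15.4
position: [0.5749, 0.0035, 0.1074]
ee_rot: [0.521, -0.481, 0.518, 0.478]
contact_force: [-0.3, 0.3, -2.2]
width: 0.0164
```

```bash
python3 - <<'E'
from h import *
s=st();best((.572,.003,.062),85.4)
g=cam("side");cv2.imwrite("pics/side6.png",cv2.resize(g["image"][160:220,200:275],None,fx=8,fy=8,interpolation=cv2.INTER_CUBIC))
E
```

```text
t 15.4 p [0.5749 0.0035 0.1074] x [ 0.006 -0.    -1.   ] psi 85.4 q [-0.11  0.37  1.7   0.    1.07 -1.61] F [-0.3  0.3 -2.2] w 0.0164
dp [ 0.378  0.026 -0.006] ang [-0.    -0.     0.004] | rows>= 1.0
```

View pics/side6.png

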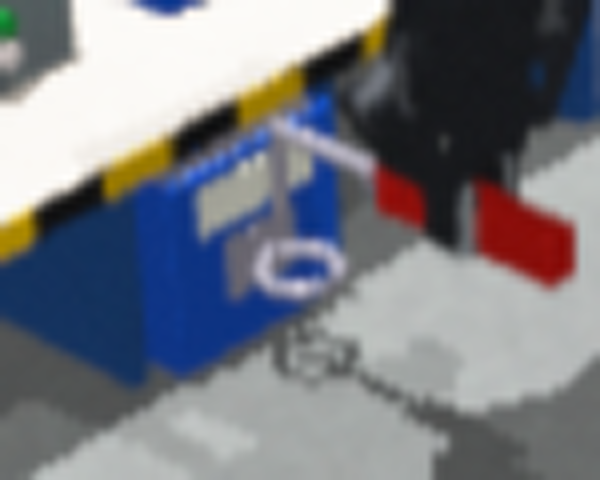

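```bash
python3 - <<'E'
from h import *
g=cam("side")
print("tip",ray(g,235.5,189.2,.0755),"top of prong",ray(g,200+283/8,160+127/8,.1174),"ring",ray(g,237.25,193.5,.047))
s=get_state();M=Rt(s);t=s["position"]+M@np.array([.045-.0127,-.1134,0]);print(t,proj(g,t),proj(g,[.683,-.008,.047]))
E
```

```text
tip [0.67624306 0.01009395 0.0755    ] top of prong [ 0.68757517 -0.00615245  0.1174    ] ring [ 0.68333966 -0.00588434  0.047     ]
[ 0.68806065 -0.00565273  0.07566747] (np.float64(235.77237707916623), np.float64(186.19009309422898)) (np.float64(237.70666997337622), np.float64(193.26820020732538))
```

Call:
arm_command --series '[{"dp": [0,0.035,-0.005],"angular": [0,0,0],"gripper": 10},{"dp": [0,0,0],"angular": [0,0,0],"gripper": 10},{"dp": [0.15,0,0],"angular": [0,0,0],"gripper": 10},{"dp": [0.1,0,0],"angular": [0,0,0],"gripper": 10},{"dp": [0.05,0,0],"angular": [0,0,0],"gripper": 10},{"dp": [0,0,0],"angular": [0,0,0],"gripper": 10},{"dp": [0,0,0],"angular": [0,0,0],"gripper": 10},{"dp": [0,0,0],"angular": [0,0,0],"gripper": 10}]'

```text
clock: 16.5
position: [0.5715, 0.0031, 0.0713]
ee_rot: [0.522, -0.481, 0.518, 0.477]
contact_force: [0.4, 0.8, -1.4]
width: 0.0165
```

```bash
python3 - <<'E'
from h import *
s=st();best((.5705,.003,.062),85.4)
M=Rt(s);t=s["position"]+M@np.array([.045-.0127,-.1134,0]);print(t)
E
```

```text
t 16.5 p [0.5715 0.0031 0.0713] x [ 0.008 -0.001 -1.   ] psi 85.4 q [-0.12  0.4   1.75  0.    0.98 -1.61] F [ 0.4  0.8 -1.4] w 0.0165
dp [ 0.077  0.009 -0.002] ang [-0.    -0.     0.005] | rows>= 1.0
[ 0.68478275 -0.00607622  0.03988367]
```

Call:
arm_command --series '[{"dp": [0.08,0,0],"angular": [0,0,0.004],"gripper": 10},{"dp": [0,0,0],"angular": [0,0,0],"gripper": 10},{"dp": [0,0.1,0],"angular": [0,0,0],"gripper": 10},{"dp": [0,0.12,0],"angular": [0,0,0],"gripper": 10},{"dp": [0,0.15,0],"angular": [0,0,0],"gripper": 10},{"dp": [0,0.15,0],"angular": [0,0,0],"gripper": 10},{"dp": [0,0.15,0],"angular": [0,0,0],"gripper": 10},{"dp": [0,0.15,0],"angular": [0,0,0],"gripper": 10}]'

```text
clock: 17.5
position: [0.4754, 0.0096, 0.0626]
ee_rot: [0.524, -0.485, 0.516, 0.474]
contact_force: [3.9, -1.3, -3.1]
width: 0.0163
```

```bash
python3 - <<'E'
from h import *
s=st();n=np.array([np.cos(np.radians(-4.6)),np.sin(np.radians(-4.6))]);p=np.array([.5715,.0031])-.164*n;print(p);best((*p,.062),85.4)
E
```

```text
t 17.5 p [0.4754 0.0096 0.0626] x [ 0.019 -0.004 -1.   ] psi 85.3 q [-0.13  0.28  1.98 -0.    0.86 -1.61] F [ 3.9 -1.3 -3.1] w 0.0163
[0.40802826 0.01625262]
dp [-0.006  0.564  0.009] ang [-0.001 -0.001  0.012] | rows>= 2.0
```

Call:
arm_command --series '[{"dp": [0,0.12,0.002],"angular": [0,0,0.006],"gripper": 10},{"dp": [0,0.12,0],"angular": [0,0,0.006],"gripper": 10},{"dp": [0,0.12,0],"angular": [0,0,0],"gripper": 10},{"dp": [0,0.12,0],"angular": [0,0,0],"gripper": 10},{"dp": [0,0.06,0],"angular": [0,0,0],"gripper": 10},{"dp": [0,0.04,0],"angular": [0,0,0],"gripper": 10},{"dp": [0,0.03,0],"angular": [0,0,0],"gripper": 10},{"dp": [0,0.03,0],"angular": [0,0,0],"gripper": 10}]'

```text
clock: 18.5
position: [0.4147, 0.0128, 0.0667]
ee_rot: [0.53, -0.492, 0.51, 0.465]
contact_force: [11.1, -0.7, -7.0]
width: 0.0162
```

```bash
python3 - <<'E'
from h import *
s=st();n=np.array([np.cos(np.radians(-4.6)),np.sin(np.radians(-4.6))]);p=np.array([.5715,.0031])-.164*n;print(p);best((*p,.062),85.4)
g=cam("scene");np.savez("s7.npz",**g);P=pts(g);X,Y,Z=P[...,0],P[...,1],P[...,2]
hsv=cv2.cvtColor(g["image"],cv2.COLOR_BGR2HSV)
q=P[(X>.5)&(X<.715)&(abs(Y)<.08)&(Z>.06)&(Z<.105)];print(len(q),cv2.minAreaRect((q[:,:2]*1000).astype(np.float32)),q[:,2].max())
cv2.imwrite("pics/s7.png",cv2.resize(g["image"][150:350,130:400],None,fx=2.9,fy=2.9,interpolation=cv2.INTER_CUBIC))
E
```

```text
t 18.5 p [0.4147 0.0128 0.0667] x [ 0.047 -0.009 -0.999] psi 85.2 q [-0.13  0.19  2.11 -0.    0.8  -1.62] F [11.1 -0.7 -7. ] w 0.0162
[0.40802826 0.01625262]
dp [0.036 0.06  0.024] ang [-0.002 -0.004  0.03 ] | rows>= 1.0
1363 ((601.4630737304688, -1.7641105651855469), (101.34951782226562, 204.022216796875), 85.25145721435547) 0.10319235381086034
```

View pics/s7.png

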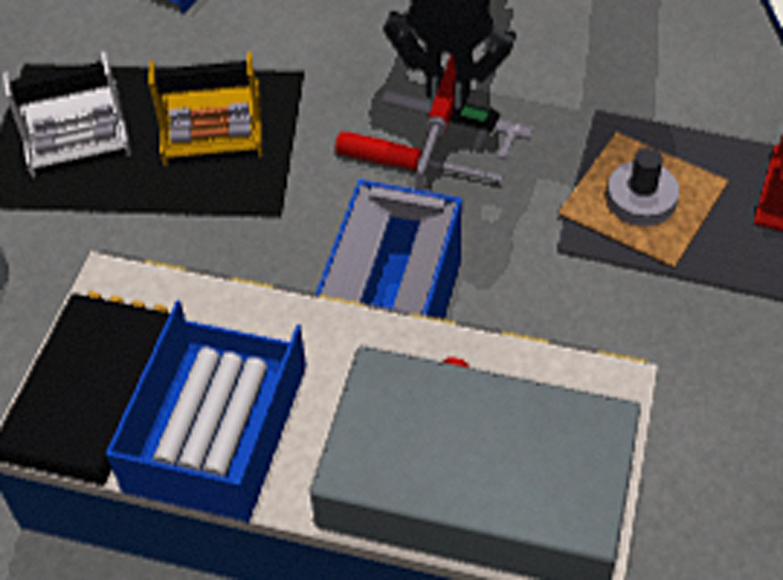

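```bash
python3 - <<'E'
from h import *
a=np.radians(-4.6);n=np.array([np.cos(a),np.sin(a)]);t=np.array([-n[1],n[0]])
for name in("scene","side"):
    g=cam(name);P=pts(g);X,Y,Z=P[...,0],P[...,1],P[...,2]
    f=np.array([.715,-.01]);a_=(P[...,:2]-f)@n;b_=(P[...,:2]-f)@t
    m=(a_>-.2)&(a_<-.01)&(abs(b_)<.07)&(Z>.09)&(Z<.107)
    print(name,m.sum(),"along",np.percentile(a_[m],[1,3,50]).round(4),"across",np.percentile(b_[m],[1,99]).round(4), b_[m].mean())
    m2=(a_>-.13)&(a_<-.04)&(abs(b_)<.07)&(Z>.06)&(Z<.107)
    L=m2&(b_<-.03);Rr=m2&(b_>.03);print("L",L.sum(),np.percentile(b_[L],1).round(4),"R",Rr.sum(),np.percentile(b_[Rr],99).round(4))
    if name=="side":
        F=(abs(b_)<.05)&(a_<-.1)&(a_>-.18)&(Z>.02)&(Z<.09)&(abs(b_)>.028);print("front face along",np.median(a_[F]),F.sum())
E
```

```text
scene 645 along [-0.1495 -0.1466 -0.0999] across [-0.0506  0.0491] -0.0023423948181967493
L 246 -0.0512 R 245 0.0497
side 429 along [-0.152  -0.1504 -0.0929] across [-0.0502  0.0555] -0.0011352368865637638
L 128 -0.051 R 219 0.056
front face along -0.1451714911410981 203
```

Call:
arm_command --series '[{"dp": [0.02,0.03,0.01],"angular": [0,0,0.03],"gripper": 10},{"dp": [0.01,0.05,0.005],"angular": [0,0,0.01],"gripper": 10},{"dp": [0,0.05,0],"angular": [0,0,0.01],"gripper": 10},{"dp": [0,0.05,0],"angular": [0,0,0.01],"gripper": 10},{"dp": [0,0.05,0],"angular": [0,0,0.01],"gripper": 10},{"dp": [0,0.05,0],"angular": [0,0,0.01],"gripper": 10},{"dp": [0,0,0],"angular": [0,0,0],"gripper": 10},{"dp": [0,0,0],"angular": [0,0,0],"gripper": 10}]'

```text
clock: 19.65
position: [0.4159, 0.0128, 0.0692]
ee_rot: [0.518, -0.479, 0.524, 0.477]
contact_force: [3.4, -1.8, -1.9]
width: 0.0165
```

```bash
cat > bin.py <<'E'
from h import *
a=np.radians(-4.6);n=np.array([np.cos(a),np.sin(a)]);t=np.array([-n[1],n[0]])
for name in("scene","side"):
    g=cam(name);P=pts(g);X,Y,Z=P[...,0],P[...,1],P[...,2]
    f=np.array([.715,-.01]);a_=(P[...,:2]-f)@n;b_=(P[...,:2]-f)@t
    m=(a_>-.2)&(a_<-.01)&(abs(b_)<.07)&(Z>.09)&(Z<.107)
    print(name,m.sum(),"along",np.percentile(a_[m],[1,3,50]).round(4))
E
python3 - <<'E'
from h import *
st();import bin
E
```

```text
t 19.65 p [0.4159 0.0128 0.0692] x [-0.005 -0.007 -1.   ] psi 85.1 q [-0.13  0.21  2.07 -0.01  0.87 -1.61] F [ 3.4 -1.8 -1.9] w 0.0165
scene 661 along [-0.1478 -0.1463 -0.0981]
side 426 along [-0.1522 -0.1503 -0.0939]
```

Call:
arm_command --series '[{"dp": [0.05,0,0],"angular": [0,0,0],"gripper": 10},{"dp": [0.03,0,0],"angular": [0,0,0],"gripper": 10},{"dp": [0,0.1,0],"angular": [0,0,0],"gripper": 10},{"dp": [0,0.14,0],"angular": [0,0,0.01],"gripper": 10},{"dp": [0.01,0.16,0],"angular": [0,0,0.02],"gripper": 10},{"dp": [0.01,0.16,0],"angular": [0,0,0.02],"gripper": 10},{"dp": [0.01,0.16,0],"angular": [0,0,0.02],"gripper": 10},{"dp": [0.01,0.16,0],"angular": [0,0,0.02],"gripper": 10}]'

```text
clock: 20.75
position: [0.415, 0.0117, 0.0677]
ee_rot: [0.535, -0.494, 0.509, 0.459]
contact_force: [35.0, -0.2, -19.3]
width: 0.0163
```

```bash
python3 - <<'E'
from h import *
st();import bin
E
```

```text
t 20.75 p [0.415  0.0117 0.0677] x [ 0.062 -0.012 -0.998] psi 84.8 q [-0.14  0.18  2.12 -0.    0.78 -1.61] F [ 35.   -0.2 -19.3] w 0.0163
scene 663 along [-0.1479 -0.1465 -0.0962]
side 443 along [-0.1519 -0.1506 -0.095 ]
```

Call:
arm_command --series '[{"dp": [0,-0.06,0],"angular": [0,0,0.02],"gripper": 10},{"dp": [0,-0.04,0],"angular": [0,0,0.02],"gripper": 10},{"dp": [0,0,0],"angular": [0,0,0],"gripper": 10},{"dp": [0,0,0],"angular": [0,0,0],"gripper": 10},{"dp": [0,0,0],"angular": [0,0,0],"gripper": 10},{"dp": [0,0,0],"angular": [0,0,0],"gripper": 10},{"dp": [0,0,0],"angular": [0,0,0],"gripper": 10},{"dp": [0,0,0],"angular": [0,0,0],"gripper": 10}]'

```text
clock: 21.85
position: [0.417, 0.0123, 0.0653]
ee_rot: [0.516, -0.473, 0.528, 0.481]
contact_force: [-0.2, -0.2, -2.8]
width: 0.0162
```

```bash
python3 - <<'E'
from h import *
st();best((.424,.0132,.068),85.2)
E
```

```text
t 21.85 p [0.417  0.0123 0.0653] x [-0.021 -0.003 -1.   ] psi 84.8 q [-0.13  0.22  2.06 -0.01  0.88 -1.61] F [-0.2 -0.2 -2.8] w 0.0162
dp [-0.024 -0.057  0.013] ang [-0.004 -0.003 -0.013] | rows>= 1.0
```

Call:
arm_command --series '[{"dp": [0,-0.06,0.01],"angular": [0,-0.003,-0.012],"gripper": 10},{"dp": [0,0,0],"angular": [0,0,0],"gripper": 10},{"dp": [-0.1,0,0],"angular": [0,0,0],"gripper": 10},{"dp": [-0.15,0,0],"angular": [0,0,0],"gripper": 10},{"dp": [-0.25,0,0],"angular": [0,0,0],"gripper": 10},{"dp": [-0.25,0,0],"angular": [0,0,0],"gripper": 10},{"dp": [-0.2,0,0],"angular": [0,0,0],"gripper": 10},{"dp": [0,0,0],"angular": [0,0,0],"gripper": 10}]'

```text
clock: 22.85
position: [0.4253, 0.0128, 0.1861]
ee_rot: [0.523, -0.478, 0.522, 0.476]
contact_force: [0.3, -0.5, -2.4]
width: 0.0161
```

```bash
python3 - <<'E'
from h import *
st();plan((.4384,.3701,.175),77.8,11)
import bin
g=cam("side");cv2.imwrite("pics/side8.png",g["image"]);P=pts(g);np.savez("side8.npz",**g)
E
```

```text
t 22.85 p [0.4253 0.0128 0.1861] x [ 0.002 -0.001 -1.   ] psi 84.8 q [-0.13  0.08  1.87 -0.    1.18 -1.61] F [ 0.3 -0.5 -2.4] w 0.0161
ang/row [ 0.007 -0.     0.   ] deg/row 0.6 mm/row 32.5
1 [0.008, 0.015, 0.27]
2 [0.008, 0.018, 0.27]
3 [0.008, 0.021, 0.27]
4 [0.008, 0.024, 0.27]
5 [0.008, 0.027, 0.27]
6 [0.008, 0.03, 0.269]
7 [0.008, 0.033, 0.269]
8 [0.008, 0.036, 0.269]
9 [0.008, 0.039, 0.268]
10 [0.008, 0.042, 0.268]
11 [0.008, 0.045, 0.267]
scene 666 along [-0.1487 -0.1467 -0.0976]
side 452 along [-0.1516 -0.1508 -0.0899]
```

Call:
arm_command --series '[{"dp": [0,0.015,0.27],"angular": [0.007,0,0],"gripper": 10},{"dp": [0,0.018,0.27],"angular": [0.007,0,0],"gripper": 10},{"dp": [0,0.02,0.27],"angular": [0.007,0,0],"gripper": 10},{"dp": [0,0.024,0.27],"angular": [0.007,0,0],"gripper": 10},{"dp": [0,0.027,0.27],"angular": [0.007,0,0],"gripper": 10},{"dp": [0,0.03,0.27],"angular": [0.007,0,0],"gripper": 10},{"dp": [0,0.033,0.27],"angular": [0.007,0,0],"gripper": 10},{"dp": [0,0.036,0.27],"angular": [0.007,0,0],"gripper": 10}]'

```text
clock: 24.0
position: [0.4263, 0.2774, 0.1707]
ee_rot: [0.535, -0.447, 0.553, 0.456]
contact_force: [0.9, -0.7, -1.5]
width: 0.0169
```

```bash
python3 - <<'E'
from h import *
st();plan((.4384,.3701,.16),77.8,3)
E
```

```text
t 24.0 p [0.4263 0.2774 0.1707] x [-0.028 -0.006 -1.   ] psi 79.3 q [ 0.44  0.23  1.72  0.01  1.21 -0.95] F [ 0.9 -0.7 -1.5] w 0.0169
ang/row [ 0.006 -0.002 -0.005] deg/row 0.7 mm/row 31.4
1 [0.027, 0.014, 0.26]
2 [0.028, 0.017, 0.259]
3 [0.029, 0.019, 0.259]
```

Call:
arm_command --series '[{"dp": [0.01,0.0,0.26],"angular": [0.006,-0.002,-0.005],"gripper": 10},{"dp": [0.01,0.01,0.26],"angular": [0.006,-0.002,-0.005],"gripper": 10},{"dp": [0,0.01,0.21],"angular": [0.006,-0.002,-0.005],"gripper": 10},{"dp": [0,0,0],"angular": [0,0,0],"gripper": 10},{"dp": [0,0,0],"angular": [0,0,0],"gripper": 10},{"dp": [0,0,0],"angular": [0,0,0],"gripper": 10},{"dp": [0,0,0],"angular": [0,0,0],"gripper": 10},{"dp": [0,0,0],"angular": [0,0,0],"gripper": 10}]'

```text
clock: 25.0
position: [0.4364, 0.3635, 0.1576]
ee_rot: [0.543, -0.443, 0.558, 0.444]
contact_force: [-0.1, 0.6, -2.5]
width: 0.0165
```

```bash
python3 - <<'E'
from h import *
s=st();best((.4384,.3701,.12),77.8)
for n in("scene","side"):
    g=cam(n);P=pts(g);hsv=cv2.cvtColor(g["image"],cv2.COLOR_BGR2HSV).astype(int);H,S,V=hsv[...,0],hsv[...,1],hsv[...,2]
    Rr=(abs(P[...,0]-.45)<.15)&(abs(P[...,1]-.36)<.1);z=P[...,2]
    q=P[((H<8)|(H>172))&(S>130)&Rr&(z>.115)]
    ax=np.array([.977,-.213]);l=(q[:,:2]-s["position"][:2])@ax
    for lo,hi in((-.06,-.02),(.02,.05)):
        k=q[(l>lo)&(l<hi)];print(n,lo,len(k),"top z",np.percentile(k[:,2],[50,90]).round(4) if len(k) else 0)
    print(l.min(),l.max())
    q=P[(S<90)&Rr&(z>.1)&(((P[...,:2]-s["position"][:2])@ax)>.06)];print("rod",len(q),np.percentile(q[:,2],[5,50,95]).round(3))
E
```

```text
t 25.0 p [0.4364 0.3635 0.1576] x [-0.018 -0.012 -1.   ] psi 77.7 q [ 0.57  0.33  1.62 -0.    1.22 -0.78] F [-0.1  0.6 -2.5] w 0.0165
dp [ 0.312 -0.009  0.063] ang [-0.001 -0.01  -0.009] | rows>= 1.0
scene -0.06 31 top z [0.1837 0.1862]
scene 0.02 65 top z [0.178  0.1808]
-0.039180189677393576 0.11197403204683284
rod 346 [0.144 0.519 0.553]
side -0.06 113 top z [0.1793 0.1871]
side 0.02 5 top z [0.1582 0.1644]
-0.12047016505926093 0.04362851740518864
rod 41 [0.121 0.144 0.545]
```

Call:
arm_command --series '[{"dp": [0,-0.01,0.063],"angular": [0,-0.01,-0.009],"gripper": 10},{"dp": [0,0,0],"angular": [0,0,0],"gripper": 10},{"dp": [0.2,0,0],"angular": [0,0,0],"gripper": 10},{"dp": [0.12,0,0],"angular": [0,0,0],"gripper": 10},{"dp": [0,0,0],"angular": [0,0,0],"gripper": 10},{"dp": [0,0,0],"angular": [0,0,0],"gripper": 10},{"dp": [0,0,0],"angular": [0,0,0],"gripper": 10},{"dp": [0,0,0],"angular": [0,0,0],"gripper": 10}]'

```text
clock: 26.1
position: [0.441, 0.3726, 0.1207]
ee_rot: [0.553, -0.444, 0.548, 0.444]
contact_force: [-0.1, -0.6, -2.5]
width: 0.0161
```

```bash
python3 - <<'E'
from h import *
st();best((.4384,.3701,.069),77.8)
E
```

```text
t 26.1 p [0.441  0.3726 0.1207] x [ 0.005  0.004 -1.   ] psi 77.7 q [ 0.58  0.36  1.67  0.    1.1  -0.78] F [-0.1 -0.6 -2.5] w 0.0161
dp [ 0.431  0.019 -0.027] ang [-0.001  0.003  0.003] | rows>= 1.0
```

Call:
arm_command --series '[{"dp": [0,0.02,-0.022],"angular": [0,0.003,0.003],"gripper": 10},{"dp": [0.15,0,0],"angular": [0,0,0],"gripper": 10},{"dp": [0.12,0,0],"angular": [0,0,0],"gripper": 10},{"dp": [0.05,0,0],"angular": [0,0,0],"gripper": 10},{"dp": [0.03,0,0],"angular": [0,0,0],"gripper": 10},{"dp": [0,0,0],"angular": [0,0,0],"gripper": 10},{"dp": [0,0,0],"angular": [0,0,0],"gripper": 10},{"dp": [0,0,0],"angular": [0,0,0],"gripper": 10}]'

```text
clock: 27.1
position: [0.4391, 0.3712, 0.0794]
ee_rot: [0.552, -0.444, 0.549, 0.444]
contact_force: [0.0, 0.6, -2.6]
width: 0.0167
```

```bash
python3 - <<'E'
from h import *
st();best((.4384,.3701,.069),77.8)
E
```

```text
t 27.1 p [0.4391 0.3712 0.0794] x [ 0.003  0.002 -1.   ] psi 77.7 q [ 0.58  0.4   1.73  0.    1.01 -0.78] F [ 0.   0.6 -2.6] w 0.0167
dp [ 0.086  0.004 -0.01 ] ang [-0.001  0.002  0.001] | rows>= 1.0
```

Call:
arm_command --series '[{"dp": [0.05,0,-0.005],"angular": [0,0,0],"gripper": 10},{"dp": [0.03,0,0],"angular": [0,0,0],"gripper": 10},{"dp": [0.02,0,0],"angular": [0,0,0],"gripper": 10},{"dp": [0.02,0,0],"angular": [0,0,0],"gripper": 10},{"dp": [0,0,0],"angular": [0,0,0],"gripper": 10},{"dp": [0,0,0],"angular": [0,0,0],"gripper": 10},{"dp": [0,0,0],"angular": [0,0,0],"gripper": 10},{"dp": [0,0,0],"angular": [0,0,0],"gripper": 10}]'

```text
clock: 28.1
position: [0.439, 0.3703, 0.0709]
ee_rot: [0.553, -0.444, 0.548, 0.443]
contact_force: [-1.7, -0.9, 1.4]
width: 0.0165
```

```bash
python3 - <<'E'
from h import *
st();best((.4384,.3701,.069),77.8)
E
```

```text
t 28.1 p [0.439  0.3703 0.0709] x [ 0.006  0.003 -1.   ] psi 77.8 q [ 0.58  0.4   1.74 -0.    0.99 -0.78] F [-1.7 -0.9  1.4] w 0.0165
dp [ 0.016  0.005 -0.003] ang [-0.001  0.003  0.003] | rows>= 1.0
```

Call:
arm_command --series '[{"dp": [0,0,0],"angular": [0,0,0],"gripper": 30},{"dp": [0,0,0],"angular": [0,0,0],"gripper": 50},{"dp": [0,0,0],"angular": [0,0,0],"gripper": 60},{"dp": [-0.15,0,0],"angular": [0,0,0],"gripper": 60},{"dp": [-0.4,0,0],"angular": [0,0,0],"gripper": 60},{"dp": [-0.4,0,0],"angular": [0,0,0],"gripper": 60},{"dp": [-0.3,0,0],"angular": [0,0,0],"gripper": 60},{"dp": [0,0,0],"angular": [0,0,0],"gripper": 60}]'

```text
clock: 29.1
position: [0.4387, 0.3704, 0.2243]
ee_rot: [0.553, -0.444, 0.548, 0.444]
contact_force: [-0.1, 0.3, -0.3]
width: 0.0596
```

```bash
cat > trays.py <<'E'
from h import *
def handles(g):
    P=pts(g);Z=P[...,2];V=g["image"].max(2);X,Y=P[...,0],P[...,1]
    m=(Z>.085)&(Z<.105)&(V<75)&(X>.3)&(X<.6)&(Y>-.5)&(Y<-.1)
    n,l=cv2.connectedComponents(m.astype(np.uint8))
    for i in range(1,n):
        q=P[l==i]
        if len(q)<60: continue
        c,wh,a=cv2.minAreaRect((q[:,:2]*1000).astype(np.float32))
        if wh[0]>wh[1]: a+=90
        k=q[:,:2].mean(0);vt=np.linalg.svd(q[:,:2]-k,full_matrices=False)[2][0];b=np.degrees(np.arctan2(vt[1],vt[0]))%180
        print("handle",len(q),"c",np.round(c,1),"wh",np.round(wh,1),"yaw",round((a+90)%180,1),"svd",round(b,1),"mean",k.round(4),"z",np.percentile(q[:,2],[50,98]).round(4),"px",np.argwhere(l==i).mean(0).round())
E
python3 - <<'E'
from h import *
import trays
s=st()
for n in ("scene","side"): g=cam(n);trays.handles(g)
g=cam("wrist");P=pts(g);hsv=cv2.cvtColor(g["image"],cv2.COLOR_BGR2HSV).astype(int);H,S=hsv[...,0],hsv[...,1];Z=P[...,2]
q=P[((H<8)|(H>172))&(S>130)&(Z>.087)&(Z<.1)&(abs(P[...,0]-.44)<.09)];print("hook",len(q),np.percentile(q[:,2],[5,50,95]).round(4),cv2.minAreaRect((q[:,:2]*1000).astype(np.float32)))
cv2.imwrite("pics/w9.png",g["image"])
j=s["position"];plan((.47,-.384,.22),26,15)
E
```

```text
t 29.1 p [0.4387 0.3704 0.2243] x [ 0.005  0.003 -1.   ] psi 77.7 q [ 0.58  0.28  1.52 -0.    1.34 -0.78] F [-0.1  0.3 -0.3] w 0.0596
handle 144 c [ 468.1 -382.8] wh [15.7 94.3] yaw 113.8 svd 115.5 mean [ 0.469  -0.3816] z [0.0921 0.097 ] px [176. 149.]
handle 143 c [ 437.3 -240.2] wh [17.5 93.2] yaw 108.6 svd 106.8 mean [ 0.4387 -0.2397] z [0.092  0.0958] px [174. 199.]
hook 2040 [0.0921 0.094  0.0952] ((438.63775634765625, 370.75335693359375), (17.57624626159668, 101.24948120117188), 78.64218139648438)
ang/row [ 0.038 -0.    -0.   ] deg/row 3.4 mm/row 50.2
1 [0.001, -0.107, -0.405]
2 [0.001, -0.131, -0.398]
3 [0.0, -0.155, -0.389]
4 [0.0, -0.178, -0.379]
5 [0.0, -0.2, -0.368]
6 [0.0, -0.222, -0.355]
7 [0.0, -0.243, -0.341]
8 [0.0, -0.263, -0.326]
9 [0.0, -0.282, -0.309]
10 [0.0, -0.3, -0.292]
11 [0.0, -0.317, -0.273]
12 [0.0, -0.333, -0.253]
13 [-0.0, -0.348, -0.233]
14 [-0.0, -0.361, -0.212]
15 [-0.0, -0.373, -0.189]
```

Call:
arm_command --series '[{"dp": [0,-0.107,-0.405],"angular": [0.038,0,0],"gripper": 60},{"dp": [0,-0.131,-0.398],"angular": [0.038,0,0],"gripper": 60},{"dp": [0,-0.155,-0.389],"angular": [0.038,0,0],"gripper": 60},{"dp": [0,-0.178,-0.379],"angular": [0.038,0,0],"gripper": 60},{"dp": [0,-0.2,-0.368],"angular": [0.038,0,0],"gripper": 60},{"dp": [0,-0.222,-0.355],"angular": [0.038,0,0],"gripper": 60},{"dp": [0,-0.243,-0.341],"angular": [0.038,0,0],"gripper": 60},{"dp": [0,-0.263,-0.326],"angular": [0.038,0,0],"gripper": 60}]'

```text
clock: 30.25
position: [0.446, -0.0423, 0.2065]
ee_rot: [0.631, -0.296, 0.651, 0.301]
contact_force: [0.4, 1.1, -0.3]
width: 0.0602
```

```bash
python3 - <<'E'
from h import *
st();plan((.469,-.383,.2),25,7)
E
```

```text
t 30.25 p [ 0.446  -0.0423  0.2065] x [-0.028 -0.005 -1.   ] psi 49.9 q [-0.24  0.12  1.78 -0.01  1.27 -1.11] F [ 0.4  1.1 -0.3] w 0.0602
ang/row [ 0.04  -0.002 -0.001] deg/row 3.6 mm/row 48.8
1 [0.009, -0.282, -0.293]
2 [0.009, -0.3, -0.275]
3 [0.008, -0.316, -0.255]
4 [0.008, -0.332, -0.235]
5 [0.008, -0.346, -0.214]
6 [0.008, -0.358, -0.192]
7 [0.008, -0.369, -0.17]
```

Call:
arm_command --series '[{"dp": [0,-0.282,-0.293],"angular": [0.04,-0.002,0],"gripper": 60},{"dp": [0,-0.3,-0.275],"angular": [0.04,-0.002,0],"gripper": 60},{"dp": [0,-0.316,-0.255],"angular": [0.04,-0.002,0],"gripper": 60},{"dp": [0,-0.332,-0.235],"angular": [0.04,-0.002,0],"gripper": 60},{"dp": [0,-0.346,-0.214],"angular": [0.04,-0.002,0],"gripper": 60},{"dp": [0,-0.358,-0.192],"angular": [0.04,-0.002,0],"gripper": 60},{"dp": [0,-0.3,-0.15],"angular": [0.04,-0.002,0],"gripper": 60},{"dp": [0,0,0],"angular": [0,0,0],"gripper": 60}]'

```text
clock: 31.25
position: [0.4563, -0.3849, 0.1871]
ee_rot: [0.683, -0.133, 0.701, 0.155]
contact_force: [0.4, 1.3, 0.6]
width: 0.0602
```

```bash
python3 - <<'E'
from h import *
import trays
st();g=cam("wrist");trays.handles(g);cv2.imwrite("pics/w10.png",g["image"]);best((.469,-.383,.11),25)
E
```

```text
t 31.25 p [ 0.4563 -0.3849  0.1871] x [-0.032  0.026 -0.999] psi 23.5 q [-0.81  0.36  1.5  -0.01  1.33 -1.22] F [0.4 1.3 0.6] w 0.0602
handle 1425 c [ 438.7 -258.5] wh [11.3 58.7] yaw 106.4 svd 106.7 mean [ 0.4377 -0.2561] z [0.0958 0.0975] px [ 42. 331.]
handle 1519 c [ 465.2 -384.9] wh [11.6 94.9] yaw 116.5 svd 116.7 mean [ 0.4637 -0.3823] z [0.0959 0.0974] px [216. 290.]
dp [ 0.638 -0.068  0.111] ang [-0.016 -0.011 -0.025] | rows>= 2.0
```

View pics/w10.png

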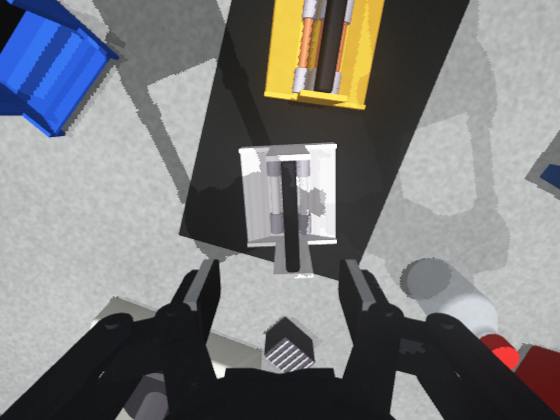

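```bash
python3 - <<'E'
from h import *
g=cam("scene");P=pts(g);v,u=np.mgrid[:420,:560];hsv=cv2.cvtColor(g["image"],cv2.COLOR_BGR2HSV)
q=P[(u>100)&(u<135)&(v>205)&(v<230)&(P[...,2]>.1)];print("bottle",np.median(q,0))
p=np.array([.4652,-.3849]);print(best((*p,.15),26.5))
E
```

```text
bottle [ 0.66653086 -0.4079067   0.124163  ]
dp [ 0.31  -0.066  0.064] ang [-0.032 -0.011 -0.025] | rows>= 1.0
None
```

Call:
arm_command --series '[{"dp": [0,-0.066,0.07],"angular": [-0.032,-0.011,-0.025],"gripper": 60},{"dp": [0,0,0],"angular": [0,0,0],"gripper": 60},{"dp": [0.2,0,0],"angular": [0,0,0],"gripper": 60},{"dp": [0.12,0,0],"angular": [0,0,0],"gripper": 60},{"dp": [0,0,0],"angular": [0,0,0],"gripper": 60},{"dp": [0,0,0],"angular": [0,0,0],"gripper": 60},{"dp": [0,0,0],"angular": [0,0,0],"gripper": 60},{"dp": [0,0,0],"angular": [0,0,0],"gripper": 60}]'

```text
clock: 32.35
position: [0.4671, -0.3792, 0.1484]
ee_rot: [0.688, -0.163, 0.688, 0.165]
contact_force: [-0.2, -0.5, 0.4]
width: 0.06
```

```bash
python3 - <<'E'
from h import *
import trays
st();best((.4652,-.3849,.062),26.5);trays.handles(cam("wrist"))
E
```

```text
t 32.35 p [ 0.4671 -0.3792  0.1484] x [-0.001  0.003 -1.   ] psi 26.9 q [-0.8   0.37  1.57  0.    1.2  -1.27] F [-0.2 -0.5  0.4] w 0.06
dp [ 0.72  -0.038 -0.036] ang [ 0.004  0.    -0.002] | rows>= 2.0
handle 1279 c [ 440.4 -264.6] wh [11.4 46.2] yaw 106.1 svd 105.7 mean [ 0.4392 -0.2609] z [0.0956 0.0974] px [ 36. 329.]
handle 2059 c [ 465.  -385.1] wh [11.4 95.5] yaw 116.6 svd 116.5 mean [ 0.463 -0.381] z [0.0959 0.0972] px [229. 272.]
```

Call:
arm_command --series '[{"dp": [0,-0.038,-0.036],"angular": [0.004,0,0],"gripper": 60},{"dp": [0.25,0,0],"angular": [0,0,0],"gripper": 60},{"dp": [0.25,0,0],"angular": [0,0,0],"gripper": 60},{"dp": [0.15,0,0],"angular": [0,0,0],"gripper": 60},{"dp": [0.06,0,0],"angular": [0,0,0],"gripper": 60},{"dp": [0,0,0],"angular": [0,0,0],"gripper": 60},{"dp": [0,0,0],"angular": [0,0,0],"gripper": 60},{"dp": [0,0,0],"angular": [0,0,0],"gripper": 60}]'

```text
clock: 33.4
position: [0.4668, -0.3903, 0.0646]
ee_rot: [0.69, -0.163, 0.687, 0.159]
contact_force: [-0.4, 0.2, -0.9]
width: 0.06
```

```bash
python3 - <<'E'
from h import *
st();best((.4652,-.3849,.062),26.5)
E
```

```text
t 33.4 p [ 0.4668 -0.3903  0.0646] x [ 0.004 -0.004 -1.   ] psi 26.4 q [-0.81  0.45  1.67  0.    1.01 -1.27] F [-0.4  0.2 -0.9] w 0.06
dp [0.021 0.046 0.008] ang [-0.002  0.001  0.004] | rows>= 1.0
```

Call:
arm_command --series '[{"dp": [0.015,0.04,0.006],"angular": [0,0,0.003],"gripper": 60},{"dp": [0,0,0],"angular": [0,0,0],"gripper": 60},{"dp": [0,0,0],"angular": [0,0,0],"gripper": 5},{"dp": [0,0,0],"angular": [0,0,0],"gripper": 5},{"dp": [0,0,0],"angular": [0,0,0],"gripper": 5},{"dp": [0,0,0],"angular": [0,0,0],"gripper": 5},{"dp": [0,0,0],"angular": [0,0,0],"gripper": 5},{"dp": [0,0,0],"angular": [0,0,0],"gripper": 5}]'

```text
clock: 34.4
position: [0.4656, -0.3857, 0.0639]
ee_rot: [0.689, -0.162, 0.687, 0.161]
contact_force: [-0.2, 0.2, 0.8]
width: 0.0109
```

```bash
python3 - <<'E'
from h import *
s=st();best((.4652,-.3849,.2),26.5)
E
```

```text
t 34.4 p [ 0.4656 -0.3857  0.0639] x [ 0.003 -0.001 -1.   ] psi 26.4 q [-0.81  0.45  1.68  0.    1.01 -1.27] F [-0.2  0.2  0.8] w 0.0109
dp [-1.134  0.005  0.003] ang [-0.001  0.002  0.002] | rows>= 3.0
```

Call:
arm_command --series '[{"dp": [-0.08,0,0],"angular": [0,0,0],"gripper": 5},{"dp": [-0.15,0,0],"angular": [0,0,0],"gripper": 5},{"dp": [-0.2,0,0],"angular": [0,0,0],"gripper": 5},{"dp": [-0.25,0,0],"angular": [0,0,0],"gripper": 5},{"dp": [-0.2,0,0],"angular": [0,0,0],"gripper": 5},{"dp": [-0.15,0,0],"angular": [0,0,0],"gripper": 5},{"dp": [-0.1,0,0],"angular": [0,0,0],"gripper": 5},{"dp": [0,0,0],"angular": [0,0,0],"gripper": 5}]'

```text
clock: 35.4
position: [0.4625, -0.3826, 0.2005]
ee_rot: [0.687, -0.158, 0.69, 0.164]
contact_force: [-0.3, -0.2, -5.1]
width: 0.0107
```

```bash
cat > pour.py <<'E'
from h import *
C=np.array([.6392,-.0045]);a=np.radians(-4.6);n=np.array([np.cos(a),np.sin(a),0]);t=np.array([-n[1],n[0],0])
def pp(th,b,hz,side=1,d=.0171,al=0.,flip=0):
    """TCP pose: tray rolled th deg so that its side*t side goes down; handle centre at across b, height hz"""
    k=np.array([*C,0])+al*n+b*t+np.array([0,0,hz])
    M=pose(0,0,0,85.4+180*flip)[1];M=R.from_rotvec(-side*np.radians(th)*n).as_matrix()@M
    return k+d*M[:,0],M
def rim(th): th=np.radians(th);return 48*np.cos(th)-61*np.sin(th),-48*np.sin(th)-61*np.cos(th)
def prim(th,rb=-.014,rz=.102,side=1,**k):
    y,z=rim(th);return pp(th,side*(rb-y/1000),rz-z/1000,side,**k)
E
python3 - <<'E'
from pour import *
st();p,M=pp(0,-.028,.222);print(p);plan(p,0,11,M=M)
E
```

```text
t 35.4 p [ 0.4625 -0.3826  0.2005] x [-0.005  0.008 -1.   ] psi 26.4 q [-0.81  0.34  1.49  0.    1.32 -1.27] F [-0.3 -0.2 -5.1] w 0.0107
[ 0.63695443 -0.03240981  0.2049    ]
ang/row [-0.06   0.    -0.001] deg/row 5.4 mm/row 35.6
1 [-0.002, 0.179, 0.236]
2 [-0.002, 0.156, 0.252]
3 [-0.002, 0.132, 0.265]
4 [-0.003, 0.107, 0.277]
5 [-0.003, 0.08, 0.285]
6 [-0.003, 0.053, 0.292]
7 [-0.003, 0.026, 0.295]
8 [-0.003, -0.002, 0.296]
9 [-0.003, -0.03, 0.295]
10 [-0.003, -0.057, 0.291]
11 [-0.003, -0.084, 0.284]
```

Call:
arm_command --series '[{"dp": [0,0.179,0.236],"angular": [-0.06,0,0],"gripper": 5},{"dp": [0,0.156,0.252],"angular": [-0.06,0,0],"gripper": 5},{"dp": [0,0.132,0.265],"angular": [-0.06,0,0],"gripper": 5},{"dp": [-0.005,0.107,0.277],"angular": [-0.06,0,0],"gripper": 5},{"dp": [-0.005,0.08,0.285],"angular": [-0.06,0,0],"gripper": 5},{"dp": [-0.005,0.053,0.292],"angular": [-0.06,0,0],"gripper": 5},{"dp": [-0.005,0.026,0.295],"angular": [-0.06,0,0],"gripper": 5},{"dp": [-0.005,0,0.296],"angular": [-0.06,0,0],"gripper": 5}]'

```text
clock: 36.4
position: [0.5842, -0.1193, 0.1948]
ee_rot: [0.574, -0.4, 0.58, 0.418]
contact_force: [0.1, -0.3, -4.8]
width: 0.0103
```

```bash
python3 - <<'E'
from pour import *
st();p,M=pp(0,-.028,.222);print(p);plan(p,0,4,M=M)
E
```

```text
t 36.4 p [ 0.5842 -0.1193  0.1948] x [-0.021  0.016 -1.   ] psi 70.6 q [-0.32  0.34  1.5   0.01  1.32 -1.56] F [ 0.1 -0.3 -4.8] w 0.0103
[ 0.63695443 -0.03240981  0.2049    ]
ang/row [-0.041  0.002 -0.004] deg/row 3.7 mm/row 25.5
1 [-0.02, -0.043, 0.207]
2 [-0.021, -0.056, 0.204]
3 [-0.021, -0.07, 0.2]
4 [-0.021, -0.082, 0.195]
```

Call:
arm_command --series '[{"dp": [-0.03,-0.043,0.207],"angular": [-0.041,0.002,-0.004],"gripper": 5},{"dp": [-0.03,-0.056,0.204],"angular": [-0.041,0.002,-0.004],"gripper": 5},{"dp": [-0.02,-0.07,0.2],"angular": [-0.041,0.002,-0.004],"gripper": 5},{"dp": [-0.02,-0.082,0.16],"angular": [-0.041,0.002,-0.004],"gripper": 5},{"dp": [0,0,0],"angular": [0,0,0],"gripper": 5},{"dp": [0,0,0],"angular": [0,0,0],"gripper": 5},{"dp": [0,0,0],"angular": [0,0,0],"gripper": 5},{"dp": [0,0,0],"angular": [0,0,0],"gripper": 5}]'

```text
clock: 37.4
position: [0.6338, -0.0318, 0.1994]
ee_rot: [0.513, -0.48, 0.52, 0.486]
contact_force: [0.1, -0.2, -4.5]
width: 0.0107
```

```bash
python3 - <<'E'
from pour import *
st()
for th in (24,):
    p,M=pp(th,-.03,.21);print(p);plan(p,0,6,M=M)
g=cam("scene");cv2.imwrite("pics/s11.png",cv2.resize(g["image"][120:320,150:400],None,fx=3,fy=3,interpolation=cv2.INTER_CUBIC))
E
```

```text
t 37.4 p [ 0.6338 -0.0318  0.1994] x [-0.013 -0.    -1.   ] psi 86.1 q [-0.16  0.39  1.41 -0.    1.35 -1.66] F [ 0.1 -0.2 -4.5] w 0.0107
[ 0.63623623 -0.04133616  0.19437837]
ang/row [ 0.002  0.044 -0.001] deg/row 4.0 mm/row 1.8
1 [0.007, -0.004, -0.013]
2 [0.008, -0.004, -0.012]
3 [0.009, -0.004, -0.012]
4 [0.009, -0.004, -0.011]
5 [0.01, -0.004, -0.011]
6 [0.011, -0.004, -0.01]
```

View pics/s11.png

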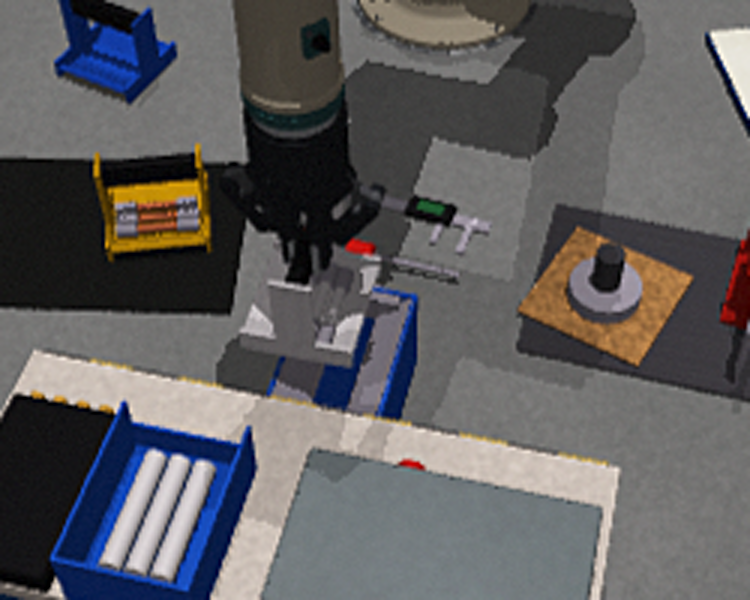

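Call:
arm_command --series '[{"dp": [0.007,-0.004,-0.013],"angular": [0.002,0.044,0],"gripper": 5},{"dp": [0.008,-0.004,-0.012],"angular": [0.002,0.044,0],"gripper": 5},{"dp": [0.009,-0.004,-0.012],"angular": [0.002,0.044,0],"gripper": 5},{"dp": [0.009,-0.004,-0.011],"angular": [0.002,0.044,0],"gripper": 5},{"dp": [0.01,-0.004,-0.011],"angular": [0.002,0.044,0],"gripper": 5},{"dp": [0.01,-0.004,-0.01],"angular": [0.002,0.03,0],"gripper": 5},{"dp": [0,0,0],"angular": [0,0,0],"gripper": 5},{"dp": [0,0,0],"angular": [0,0,0],"gripper": 5}]'

```text
clock: 38.45
position: [0.6357, -0.0429, 0.195]
ee_rot: [0.408, -0.559, 0.617, 0.374]
contact_force: [-0.7, 0.9, -4.0]
width: 0.0106
```

```bash
python3 - <<'E'
from pour import *
s=st();print("roll now",np.degrees(np.arcsin(Rt(s)[:,0]@t)))
p,M=prim(25);print(p);plan(p,0,3,M=M)
E
```

```text
t 38.45 p [ 0.6357 -0.0429  0.195 ] x [-0.042 -0.385 -0.922] psi 84.7 q [ 0.04  0.44  1.42 -0.4   1.37 -1.34] F [-0.7  0.9 -4. ] w 0.0106
roll now -22.79278281908471
[ 0.63607627 -0.04332437  0.16207259]
ang/row [-0.002  0.008 -0.002] deg/row 0.8 mm/row 11.0
1 [0.085, -0.002, 0.035]
2 [0.084, -0.002, 0.036]
3 [0.084, -0.001, 0.037]
```

Call:
arm_command --series '[{"dp": [0.085,-0.002,0.035],"angular": [-0.002,0.008,-0.002],"gripper": 5},{"dp": [0.085,-0.002,0.036],"angular": [-0.002,0.008,-0.002],"gripper": 5},{"dp": [0.075,-0.002,0.037],"angular": [-0.002,0.008,-0.002],"gripper": 5},{"dp": [0,0,0],"angular": [0,0,0],"gripper": 5},{"dp": [0,0,0],"angular": [0,0,0],"gripper": 5},{"dp": [0,0,0],"angular": [0,0,0],"gripper": 5},{"dp": [0,0,0],"angular": [0,0,0],"gripper": 5},{"dp": [0,0,0],"angular": [0,0,0],"gripper": 5}]'

```text
clock: 39.45
position: [0.6368, -0.044, 0.1623]
ee_rot: [0.396, -0.572, 0.621, 0.362]
contact_force: [-1.0, 1.3, -0.2]
width: 0.0106
```

```bash
python3 - <<'E'
from pour import *
s=st();print("roll now",np.degrees(np.arcsin(Rt(s)[:,0]@t)))
p,M=prim(25);best_=go(p,M);p,M=prim(52);print(p);plan(p,0,8,M=M)
for th in (28,36,44,52): print(th,prim(th)[0].round(4))
E
```

```text
t 39.45 p [ 0.6368 -0.044   0.1623] x [-0.033 -0.423 -0.906] psi 85.1 q [ 0.06  0.47  1.47 -0.45  1.3  -1.28] F [-1.   1.3 -0.2] w 0.0106
roll now -25.07506058793994
dp [-0.     0.006  0.005] ang [-0.003 -0.001  0.001] | rows>= 1.0
[ 0.63848157 -0.01342922  0.16685205]
ang/row [-0.     0.037 -0.   ] deg/row 3.4 mm/row 3.9
1 [-0.018, 0.001, 0.027]
2 [-0.019, 0.001, 0.026]
3 [-0.021, 0.001, 0.025]
4 [-0.022, 0.001, 0.023]
5 [-0.024, 0.001, 0.022]
6 [-0.025, 0.001, 0.021]
7 [-0.026, 0.001, 0.019]
8 [-0.027, 0.001, 0.017]
28 [ 0.6363 -0.0402  0.1633]
36 [ 0.637  -0.0314  0.1657]
44 [ 0.6378 -0.0225  0.1669]
52 [ 0.6385 -0.0134  0.1669]
```

```bash
python3 - <<'E'
from pour import *
s=st();p,M=prim(26,rz=.113);go(p,M)
w=dict(s);w["position"]=p;w["ee_rot"]=R.from_matrix(M).as_quat()[[3,0,1,2]]
p,M=prim(52,rz=.108);print(p);plan(p,0,9,M=M,s=w)
E
```

```text
t 39.45 p [ 0.6368 -0.044   0.1623] x [-0.033 -0.423 -0.906] psi 85.1 q [ 0.06  0.47  1.47 -0.45  1.3  -1.28] F [-1.   1.3 -0.2] w 0.0106
dp [-0.09   0.006 -0.027] ang [-0.003  0.01   0.001] | rows>= 1.0
[ 0.63848157 -0.01342922  0.17285205]
ang/row [-0.     0.032 -0.   ] deg/row 2.9 mm/row 3.2
1 [-0.011, -0.0, 0.024]
2 [-0.012, -0.0, 0.024]
3 [-0.014, -0.0, 0.023]
4 [-0.015, -0.0, 0.022]
5 [-0.016, -0.0, 0.022]
6 [-0.017, -0.0, 0.021]
7 [-0.018, -0.0, 0.02]
8 [-0.019, -0.0, 0.019]
9 [-0.02, -0.0, 0.018]
```

Call:
arm_command --series '[{"dp": [-0.09,0.006,-0.027],"angular": [-0.003,0.01,0.001],"gripper": 5},{"dp": [0,0,0],"angular": [0,0,0],"gripper": 5},{"dp": [-0.011,0,0.024],"angular": [0,0.032,0],"gripper": 5},{"dp": [-0.012,0,0.024],"angular": [0,0.032,0],"gripper": 5},{"dp": [-0.014,0,0.023],"angular": [0,0.032,0],"gripper": 5},{"dp": [-0.015,0,0.022],"angular": [0,0.032,0],"gripper": 5},{"dp": [0,0,0],"angular": [0,0,0],"gripper": 5},{"dp": [0,0,0],"angular": [0,0,0],"gripper": 5}]'

```text
clock: 40.45
position: [0.6379, -0.0283, 0.1719]
ee_rot: [0.324, -0.609, 0.66, 0.299]
contact_force: [0.4, -0.0, -2.0]
width: 0.0106
```

```bash
python3 - <<'E'
from pour import *
s=st();th=-np.degrees(np.arcsin(Rt(s)[:,0]@t));print("roll now",th)
p,M=prim(th,rz=.112);go(p,M);p,M=prim(53,rz=.108);print(p);plan(p,0,6,M=M)
E
```

```text
t 40.45 p [ 0.6379 -0.0283  0.1719] x [-0.049 -0.609 -0.792] psi 85.4 q [ 0.19  0.53  1.45 -0.64  1.41 -1.12] F [ 0.4 -0.  -2. ] w 0.0106
roll now 37.65578318811236
dp [-0.02   0.005 -0.03 ] ang [ 0.  0. -0.] | rows>= 1.0
[ 0.63857228 -0.01230181  0.17275418]
ang/row [ 0.     0.028 -0.   ] deg/row 2.6 mm/row 2.7
1 [-0.014, 0.001, 0.017]
2 [-0.015, 0.001, 0.016]
3 [-0.016, 0.001, 0.016]
4 [-0.017, 0.001, 0.015]
5 [-0.017, 0.001, 0.014]
6 [-0.018, 0.001, 0.013]
```

Call:
arm_command --series '[{"dp": [-0.014,0,0.012],"angular": [0,0.028,0],"gripper": 5},{"dp": [-0.015,0,0.014],"angular": [0,0.028,0],"gripper": 5},{"dp": [-0.016,0,0.014],"angular": [0,0.028,0],"gripper": 5},{"dp": [-0.017,0,0.014],"angular": [0,0.028,0],"gripper": 5},{"dp": [-0.017,0,0.014],"angular": [0,0.028,0],"gripper": 5},{"dp": [-0.018,0,0.013],"angular": [0,0.028,0],"gripper": 5},{"dp": [0,0,0],"angular": [0,0,0],"gripper": 5},{"dp": [0,0,0],"angular": [0,0,0],"gripper": 5}]'

```text
clock: 41.45
position: [0.6402, -0.012, 0.1735]
ee_rot: [0.229, -0.645, 0.698, 0.211]
contact_force: [-0.1, 0.1, -2.8]
width: 0.0106
```

```bash
python3 - <<'E'
from pour import *
s=st();th=-np.degrees(np.arcsin(Rt(s)[:,0]@t));print("roll now",th)
g=cam("scene");a=g["image"][170:310,200:330];h=cam("side")["image"][120:260,190:320]
cv2.imwrite("pics/s12.png",cv2.resize(np.hstack([a,h]),None,fx=3,fy=3,interpolation=cv2.INTER_CUBIC))
p,M=pp(0,-.03,.222);go(p,M)
E
```

```text
t 41.45 p [ 0.6402 -0.012   0.1735] x [-0.063 -0.804 -0.591] psi 85.3 q [ 0.3   0.64  1.43 -0.85  1.55 -0.95] F [-0.1  0.1 -2.8] w 0.0106
roll now 53.74687158967602
dp [-0.004  0.012 -0.321] ang [-0.    -0.597  0.001] | rows>= 6.0
```

View pics/s12.png

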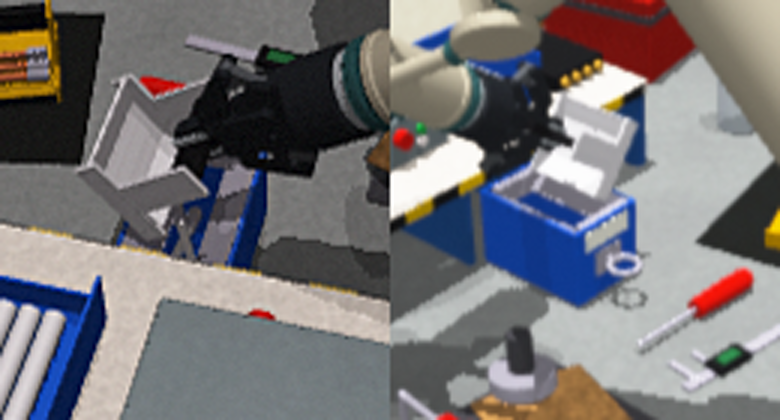

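```bash
python3 - <<'E'
from pour import *
s=st();p,M=pp(0,-.045,.24);plan(p,0,8,M=M)
E
```

```text
t 41.55 p [ 0.64   -0.0122  0.1736] x [-0.063 -0.804 -0.592] psi 85.3 q [ 0.3   0.64  1.43 -0.84  1.55 -0.95] F [ 0.3  0.1 -2.1] w 0.0111
ang/row [-0.    -0.075  0.   ] deg/row 6.7 mm/row 7.7
1 [0.001, 0.001, -0.064]
2 [-0.007, 0.001, -0.064]
3 [-0.014, 0.001, -0.063]
4 [-0.021, 0.001, -0.061]
5 [-0.028, 0.001, -0.058]
6 [-0.035, 0.001, -0.054]
7 [-0.041, 0.001, -0.05]
8 [-0.046, 0.001, -0.045]
```

Call:
arm_command --series '[{"dp": [-0.03,0,-0.064],"angular": [0,-0.06,0],"gripper": 5},{"dp": [-0.03,0,-0.064],"angular": [0,-0.075,0],"gripper": 5},{"dp": [-0.03,0,-0.063],"angular": [0,-0.075,0],"gripper": 5},{"dp": [-0.03,0,-0.061],"angular": [0,-0.075,0],"gripper": 5},{"dp": [-0.03,0,-0.058],"angular": [0,-0.075,0],"gripper": 5},{"dp": [-0.035,0,-0.054],"angular": [0,-0.075,0],"gripper": 5},{"dp": [-0.04,0,-0.05],"angular": [0,-0.075,0],"gripper": 5},{"dp": [-0.046,0,-0.045],"angular": [0,-0.075,0],"gripper": 5}]'

```text
clock: 42.55
position: [0.6333, -0.0457, 0.2355]
ee_rot: [0.52, -0.479, 0.519, 0.48]
contact_force: [0.1, -0.2, -2.1]
width: 0.0109
```

```bash
python3 - <<'E'
from pour import *
s=st();plan((.4652,-.3849,.2),26.4,12)
E
```

```text
t 42.55 p [ 0.6333 -0.0457  0.2355] x [-0.     0.001 -1.   ] psi 85.5 q [-0.18  0.36  1.36  0.    1.42 -1.67] F [ 0.1 -0.2 -2.1] w 0.0109
ang/row [ 0.055  0.    -0.   ] deg/row 4.9 mm/row 31.7
1 [0.024, 0.098, -0.244]
2 [0.024, 0.076, -0.252]
3 [0.024, 0.055, -0.257]
4 [0.024, 0.032, -0.261]
5 [0.024, 0.01, -0.263]
6 [0.024, -0.013, -0.263]
7 [0.025, -0.035, -0.261]
8 [0.025, -0.057, -0.257]
9 [0.025, -0.079, -0.251]
10 [0.025, -0.1, -0.243]
11 [0.025, -0.121, -0.233]
12 [0.025, -0.141, -0.222]
```

Call:
arm_command --series '[{"dp": [0.0,0.098,-0.244],"angular": [0.055,0,0],"gripper": 5},{"dp": [0.0,0.076,-0.252],"angular": [0.055,0,0],"gripper": 5},{"dp": [0.02,0.055,-0.257],"angular": [0.055,0,0],"gripper": 5},{"dp": [0.02,0.032,-0.261],"angular": [0.055,0,0],"gripper": 5},{"dp": [0.02,0.01,-0.263],"angular": [0.055,0,0],"gripper": 5},{"dp": [0.02,-0.013,-0.263],"angular": [0.055,0,0],"gripper": 5},{"dp": [0.02,-0.035,-0.261],"angular": [0.055,0,0],"gripper": 5},{"dp": [0.02,-0.057,-0.257],"angular": [0.055,0,0],"gripper": 5}]'

```text
clock: 43.55
position: [0.5042, -0.2858, 0.228]
ee_rot: [0.65, -0.269, 0.66, 0.263]
contact_force: [0.7, 0.3, -2.5]
width: 0.0109
```

```bash
python3 - <<'E'
from pour import *
s=st();plan((.4652,-.3849,.19),26.4,5)
g=cam("scene");np.savez("s13.npz",**g);P=pts(g);d=P[...,:2]-C;a_=d@n[:2];b_=d@t[:2]
m=(abs(a_)<.055)&(abs(b_)<.014);z=P[...,2][m];print("slot z",np.percentile(z,[1,25,50,75,99]).round(3),m.sum())
cv2.imwrite("pics/s13.png",cv2.resize(g["image"][190:290,220:300],None,fx=6,fy=6,interpolation=cv2.INTER_CUBIC))
E
```

```text
t 43.55 p [ 0.5042 -0.2858  0.228 ] x [-0.009 -0.013 -1.   ] psi 44.3 q [-0.63  0.29  1.5  -0.02  1.36 -1.39] F [ 0.7  0.3 -2.5] w 0.0109
ang/row [ 0.04  -0.002  0.001] deg/row 3.6 mm/row 22.6
1 [0.066, -0.073, -0.161]
2 [0.066, -0.083, -0.156]
3 [0.065, -0.092, -0.151]
4 [0.064, -0.102, -0.145]
5 [0.064, -0.111, -0.139]
slot z [0.004 0.008 0.014 0.022 0.087] 102
```

View pics/s13.png

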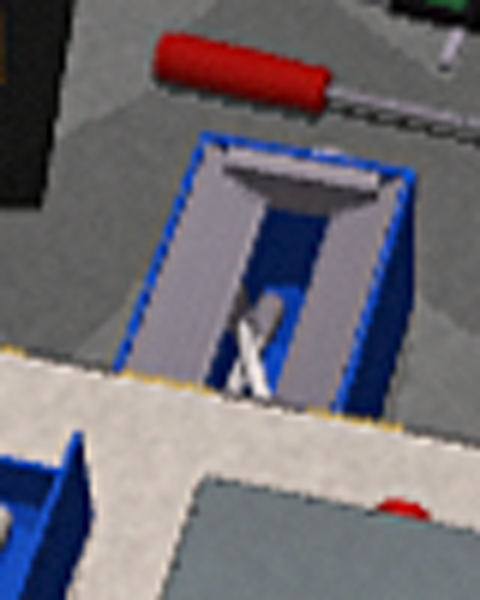

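Call:
arm_command --series '[{"dp": [0.05,-0.073,-0.161],"angular": [0.04,-0.002,0.001],"gripper": 5},{"dp": [0.06,-0.083,-0.156],"angular": [0.04,-0.002,0.001],"gripper": 5},{"dp": [0.06,-0.092,-0.15],"angular": [0.04,-0.002,0.001],"gripper": 5},{"dp": [0.06,-0.1,-0.145],"angular": [0.04,-0.002,0.001],"gripper": 5},{"dp": [0.06,-0.08,-0.1],"angular": [0.04,-0.002,0.001],"gripper": 5},{"dp": [0,0,0],"angular": [0,0,0],"gripper": 5},{"dp": [0,0,0],"angular": [0,0,0],"gripper": 5},{"dp": [0,0,0],"angular": [0,0,0],"gripper": 5}]'

```text
clock: 44.6
position: [0.4552, -0.3872, 0.1971]
ee_rot: [0.685, -0.156, 0.695, 0.154]
contact_force: [-0.5, 0.0, -1.7]
width: 0.011
```

```bash
python3 - <<'E'
from pour import *
s=st();best((.4652,-.3849,.0639),26.4)
E
```

```text
t 44.6 p [ 0.4552 -0.3872  0.1971] x [-0.013 -0.006 -1.   ] psi 25.3 q [-0.81  0.33  1.51 -0.01  1.31 -1.25] F [-0.5  0.  -1.7] w 0.011
dp [ 1.109 -0.019  0.1  ] ang [-0.012 -0.009 -0.   ] | rows>= 3.0
```

Call:
arm_command --series '[{"dp": [0,-0.02,0.07],"angular": [-0.012,-0.009,0],"gripper": 5},{"dp": [0.25,0,0],"angular": [0,0,0],"gripper": 5},{"dp": [0.25,0,0],"angular": [0,0,0],"gripper": 5},{"dp": [0.25,0,0],"angular": [0,0,0],"gripper": 5},{"dp": [0.12,0,0],"angular": [0,0,0],"gripper": 5},{"dp": [0,0,0],"angular": [0,0,0],"gripper": 5},{"dp": [0,0,0],"angular": [0,0,0],"gripper": 5},{"dp": [0,0,0],"angular": [0,0,0],"gripper": 5}]'

```text
clock: 45.6
position: [0.4717, -0.3856, 0.095]
ee_rot: [0.691, -0.168, 0.684, 0.162]
contact_force: [0.9, 0.7, -2.0]
width: 0.0106
```

```bash
python3 - <<'E'
from pour import *
s=st();best((.4652,-.3849,.0639),26.4)
E
```

```text
t 45.6 p [ 0.4717 -0.3856  0.095 ] x [ 0.011 -0.005 -1.   ] psi 27.0 q [-0.8   0.42  1.64  0.01  1.07 -1.28] F [ 0.9  0.7 -2. ] w 0.0106
dp [ 0.258  0.032 -0.047] ang [0.006 0.005 0.006] | rows>= 1.0
```

Call:
arm_command --series '[{"dp": [0.05,0.03,-0.04],"angular": [0.006,0.005,0.006],"gripper": 5},{"dp": [0.1,0,0],"angular": [0,0,0],"gripper": 5},{"dp": [0.05,0,0],"angular": [0,0,0],"gripper": 5},{"dp": [0.03,0,0],"angular": [0,0,0],"gripper": 5},{"dp": [0.015,0,0],"angular": [0,0,0],"gripper": 5},{"dp": [0,0,0],"angular": [0,0,0],"gripper": 5},{"dp": [0,0,0],"angular": [0,0,0],"gripper": 5},{"dp": [0,0,0],"angular": [0,0,0],"gripper": 5}]'

```text
clock: 46.6
position: [0.466, -0.3854, 0.0649]
ee_rot: [0.689, -0.162, 0.688, 0.16]
contact_force: [-0.6, 0.3, -2.6]
width: 0.011
```

```bash
python3 - <<'E'
from pour import *
s=st();best((.4652,-.3849,.0639),26.4)
E
```

```text
t 46.6 p [ 0.466  -0.3854  0.0649] x [ 0.001 -0.002 -1.   ] psi 26.4 q [-0.81  0.45  1.68 -0.    1.01 -1.27] F [-0.6  0.3 -2.6] w 0.011
dp [ 0.008  0.007 -0.004] ang [-0.     0.     0.002] | rows>= 1.0
```

Just above the mat; set down 1 mm, release, rise.

Call:
arm_command --series '[{"dp": [0.015,0,0],"angular": [0,0,0],"gripper": 5},{"dp": [0,0,0],"angular": [0,0,0],"gripper": 5},{"dp": [0,0,0],"angular": [0,0,0],"gripper": 30},{"dp": [0,0,0],"angular": [0,0,0],"gripper": 50},{"dp": [0,0,0],"angular": [0,0,0],"gripper": 60},{"dp": [-0.2,0,0],"angular": [0,0,0],"gripper": 60},{"dp": [-0.4,0,0],"angular": [0,0,0],"gripper": 60},{"dp": [-0.4,0,0],"angular": [0,0,0],"gripper": 60}]'

```text
clock: 47.6
position: [0.4646, -0.3839, 0.1832]
ee_rot: [0.687, -0.16, 0.689, 0.162]
contact_force: [0.9, -0.5, 0.1]
width: 0.0601
```

```bash
python3 - <<'E'
from pour import *
import trays
s=st();trays.handles(cam("scene"));trays.handles(cam("wrist"));plan((.435,-.24,.17),16.5,6)
E
```

```text
t 47.6 p [ 0.4646 -0.3839  0.1832] x [-0.003  0.003 -1.   ] psi 26.4 q [-0.81  0.35  1.52 -0.    1.28 -1.27] F [ 0.9 -0.5  0.1] w 0.0601
handle 141 c [ 437.2 -237.6] wh [23.3 95.9] yaw 99.6 svd 106.0 mean [ 0.4388 -0.2384] z [0.0924 0.0971] px [174. 199.]
handle 148 c [ 468.8 -381.3] wh [21.3 96.8] yaw 109.9 svd 115.5 mean [ 0.4707 -0.3826] z [0.0921 0.0965] px [177. 149.]
handle 1341 c [ 440.2 -263.3] wh [11.4 48.7] yaw 106.3 svd 106.2 mean [ 0.4395 -0.2624] z [0.0959 0.0976] px [ 38. 323.]
handle 1478 c [ 466.6 -385.1] wh [11.3 95.5] yaw 116.6 svd 116.7 mean [ 0.4647 -0.3818] z [0.0959 0.0973] px [202. 278.]
ang/row [0.018 0.    0.001] deg/row 1.6 mm/row 25.2
1 [0.024, 0.203, 0.05]
2 [0.024, 0.204, 0.044]
3 [0.024, 0.205, 0.039]
4 [0.025, 0.206, 0.033]
5 [0.025, 0.207, 0.027]
6 [0.025, 0.208, 0.021]
```

Call:
arm_command --series '[{"dp": [0,0.203,0.05],"angular": [0.018,0,0],"gripper": 60},{"dp": [0,0.204,0.044],"angular": [0.018,0,0],"gripper": 60},{"dp": [0,0.205,0.039],"angular": [0.018,0,0],"gripper": 60},{"dp": [0,0.206,0.033],"angular": [0.018,0,0],"gripper": 60},{"dp": [0,0.207,0.027],"angular": [0.018,0,0],"gripper": 60},{"dp": [0,0.15,0.021],"angular": [0.018,0,0],"gripper": 60},{"dp": [0,0,0],"angular": [0,0,0],"gripper": 60},{"dp": [0,0,0],"angular": [0,0,0],"gripper": 60}]'

```text
clock: 48.7
position: [0.4352, -0.2424, 0.1838]
ee_rot: [0.701, -0.103, 0.699, 0.098]
contact_force: [-0.3, -0.4, 0.4]
width: 0.0601
```

```bash
python3 - <<'E'
from pour import *
import trays
s=st();g=cam("wrist");trays.handles(g);best((.4365,-.2395,.15),16.3);cv2.imwrite("pics/w14.png",g["image"])
E
```

```text
t 48.7 p [ 0.4352 -0.2424  0.1838] x [ 0.004 -0.006 -1.   ] psi 16.3 q [-0.65  0.19  1.75 -0.    1.2  -0.93] F [-0.3 -0.4  0.4] w 0.0601
handle 1600 c [ 434.2 -241.4] wh [11.5 94.5] yaw 106.2 svd 106.5 mean [ 0.4332 -0.2379] z [0.0958 0.0972] px [206. 277.]
handle 802 c [ 462.4 -375.4] wh [12.3 73.9] yaw 116.4 svd 117.5 mean [ 0.4613 -0.3705] z [0.0956 0.0969] px [344. 266.]
dp [0.281 0.022 0.017] ang [0.    0.001 0.004] | rows>= 1.0
```

Call:
arm_command --series '[{"dp": [0.1,0.008,-0.008],"angular": [0,0,0.003],"gripper": 60},{"dp": [0.25,0,0],"angular": [0,0,0],"gripper": 60},{"dp": [0.25,0,0],"angular": [0,0,0],"gripper": 60},{"dp": [0.2,0,0],"angular": [0,0,0],"gripper": 60},{"dp": [0.08,0,0],"angular": [0,0,0],"gripper": 60},{"dp": [0,0,0],"angular": [0,0,0],"gripper": 60},{"dp": [0,0,0],"angular": [0,0,0],"gripper": 60},{"dp": [0,0,0],"angular": [0,0,0],"gripper": 60}]'

```text
clock: 49.75
position: [0.4353, -0.2463, 0.0732]
ee_rot: [0.701, -0.1, 0.699, 0.098]
contact_force: [0.1, 0.4, -0.6]
width: 0.06
```

```bash
python3 - <<'E'
from pour import *
s=st();best((.4342,-.2414,.063),16.2)
E
```

```text
t 49.75 p [ 0.4353 -0.2463  0.0732] x [ 0.003 -0.002 -1.   ] psi 16.1 q [-0.65  0.31  1.9   0.    0.93 -0.94] F [ 0.1  0.4 -0.6] w 0.06
dp [0.085 0.042 0.003] ang [-0.001  0.002  0.002] | rows>= 1.0
```

Call:
arm_command --series '[{"dp": [0.07,0.038,0.002],"angular": [0,0.002,0.002],"gripper": 60},{"dp": [0.02,0,0],"angular": [0,0,0],"gripper": 60},{"dp": [0,0,0],"angular": [0,0,0],"gripper": 60},{"dp": [0,0,0],"angular": [0,0,0],"gripper": 5},{"dp": [0,0,0],"angular": [0,0,0],"gripper": 5},{"dp": [0,0,0],"angular": [0,0,0],"gripper": 5},{"dp": [0,0,0],"angular": [0,0,0],"gripper": 5},{"dp": [0,0,0],"angular": [0,0,0],"gripper": 5}]'

```text
clock: 50.75
position: [0.4347, -0.2419, 0.0629]
ee_rot: [0.7, -0.1, 0.7, 0.099]
contact_force: [-0.0, 0.4, -0.3]
width: 0.0108
```

```bash
python3 - <<'E'
from pour import *
s=st()
E
```

```text
t 50.75 p [ 0.4347 -0.2419  0.0629] x [ 0.001 -0.002 -1.   ] psi 16.2 q [-0.65  0.32  1.92 -0.    0.9  -0.93] F [-0.   0.4 -0.3] w 0.0108
```

Call:
arm_command --series '[{"dp": [-0.08,0,0],"angular": [0,0,0],"gripper": 5},{"dp": [-0.15,0,0],"angular": [0,0,0],"gripper": 5},{"dp": [-0.2,0,0],"angular": [0,0,0],"gripper": 5},{"dp": [-0.25,0,0],"angular": [0,0,0],"gripper": 5},{"dp": [-0.25,0,0],"angular": [0,0,0],"gripper": 5},{"dp": [-0.2,0,0],"angular": [0,0,0],"gripper": 5},{"dp": [-0.1,0,0],"angular": [0,0,0],"gripper": 5},{"dp": [0,0,0],"angular": [0,0,0],"gripper": 5}]'

```text
clock: 51.75
position: [0.4319, -0.2393, 0.214]
ee_rot: [0.698, -0.098, 0.702, 0.101]
contact_force: [-0.7, 0.5, -4.0]
width: 0.0107
```

```bash
python3 - <<'E'
from pour import *
s=st();p,M=pp(0,-.03,.232,d=.0181);print(p);plan(p,0,11,M=M)
E
```

```text
t 51.75 p [ 0.4319 -0.2393  0.214 ] x [-0.005  0.004 -1.   ] psi 16.1 q [-0.65  0.17  1.69 -0.    1.29 -0.93] F [-0.7  0.5 -4. ] w 0.0107
[ 0.63679403 -0.03440337  0.2139    ]
ang/row [-0.07 -0.   -0.  ] deg/row 6.3 mm/row 26.3
1 [-0.0, 0.106, 0.192]
2 [-0.0, 0.084, 0.203]
3 [-0.0, 0.062, 0.211]
4 [-0.0, 0.038, 0.216]
5 [-0.0, 0.014, 0.219]
6 [-0.0, -0.01, 0.219]
7 [-0.0, -0.034, 0.217]
8 [-0.0, -0.058, 0.212]
9 [-0.0, -0.08, 0.204]
10 [-0.0, -0.102, 0.194]
11 [-0.0, -0.123, 0.182]
```

Call:
arm_command --series '[{"dp": [-0.01,0.106,0.192],"angular": [-0.07,0,0],"gripper": 5},{"dp": [-0.01,0.084,0.203],"angular": [-0.07,0,0],"gripper": 5},{"dp": [-0.01,0.062,0.211],"angular": [-0.07,0,0],"gripper": 5},{"dp": [-0.01,0.038,0.216],"angular": [-0.07,0,0],"gripper": 5},{"dp": [-0.01,0.014,0.219],"angular": [-0.07,0,0],"gripper": 5},{"dp": [-0.01,-0.01,0.219],"angular": [-0.07,0,0],"gripper": 5},{"dp": [-0.01,-0.034,0.217],"angular": [-0.07,0,0],"gripper": 5},{"dp": [-0.01,-0.058,0.212],"angular": [-0.07,0,0],"gripper": 5}]'

```text
clock: 52.75
position: [0.5761, -0.0829, 0.2101]
ee_rot: [0.58, -0.386, 0.592, 0.404]
contact_force: [0.6, 0.0, -3.6]
width: 0.0108
```

```bash
python3 - <<'E'
from pour import *
s=st();p,M=pp(0,-.03,.232,d=.0181);plan(p,0,4,M=M)
E
```

```text
t 52.75 p [ 0.5761 -0.0829  0.2101] x [-0.028  0.013 -1.   ] psi 68.0 q [-0.27  0.31  1.5   0.    1.36 -1.45] F [ 0.6  0.  -3.6] w 0.0108
ang/row [-0.048  0.001 -0.005] deg/row 4.4 mm/row 19.4
1 [-0.01, -0.079, 0.141]
2 [-0.01, -0.09, 0.135]
3 [-0.009, -0.1, 0.127]
4 [-0.009, -0.109, 0.119]
```

Call:
arm_command --series '[{"dp": [-0.02,-0.079,0.141],"angular": [-0.048,0.001,-0.005],"gripper": 5},{"dp": [-0.02,-0.09,0.135],"angular": [-0.048,0.001,-0.005],"gripper": 5},{"dp": [-0.01,-0.1,0.127],"angular": [-0.048,0.001,-0.005],"gripper": 5},{"dp": [-0.01,-0.1,0.1],"angular": [-0.04,0.001,-0.005],"gripper": 5},{"dp": [0,0,0],"angular": [0,0,0],"gripper": 5},{"dp": [0,0,0],"angular": [0,0,0],"gripper": 5},{"dp": [0,0,0],"angular": [0,0,0],"gripper": 5},{"dp": [0,0,0],"angular": [0,0,0],"gripper": 5}]'

```text
clock: 53.75
position: [0.6316, -0.0334, 0.2041]
ee_rot: [0.516, -0.472, 0.526, 0.484]
contact_force: [0.1, 0.0, -4.4]
width: 0.011
```

```bash
python3 - <<'E'
from pour import *
s=st();p,M=prim(24,rz=.125,d=.0181);plan(p,0,6,M=M)
E
```

```text
t 53.75 p [ 0.6316 -0.0334  0.2041] x [-0.021  0.002 -1.   ] psi 85.1 q [-0.16  0.39  1.4  -0.    1.37 -1.65] F [ 0.1  0.  -4.4] w 0.011
ang/row [-0.     0.045 -0.002] deg/row 4.0 mm/row 4.0
1 [0.028, -0.008, -0.015]
2 [0.029, -0.008, -0.013]
3 [0.03, -0.008, -0.011]
4 [0.031, -0.008, -0.009]
5 [0.031, -0.008, -0.007]
6 [0.032, -0.007, -0.005]
```

Call:
arm_command --series '[{"dp": [0.028,-0.008,-0.015],"angular": [0,0.045,-0.002],"gripper": 5},{"dp": [0.028,-0.008,-0.013],"angular": [0,0.045,-0.002],"gripper": 5},{"dp": [0.03,-0.008,-0.011],"angular": [0,0.045,-0.002],"gripper": 5},{"dp": [0.03,-0.008,-0.009],"angular": [0,0.045,-0.002],"gripper": 5},{"dp": [0.03,-0.008,-0.007],"angular": [0,0.045,-0.002],"gripper": 5},{"dp": [0.02,-0.007,-0.005],"angular": [0,0.035,-0.002],"gripper": 5},{"dp": [0,0,0],"angular": [0,0,0],"gripper": 5},{"dp": [0,0,0],"angular": [0,0,0],"gripper": 5}]'

```text
clock: 54.75
position: [0.6351, -0.0457, 0.1867]
ee_rot: [0.405, -0.565, 0.618, 0.369]
contact_force: [0.3, 0.0, -3.2]
width: 0.0107
```

```bash
python3 - <<'E'
from pour import *
s=st();th=-np.degrees(np.arcsin(Rt(s)[:,0]@t));print("roll",th)
p,M=prim(26,rz=.113,d=.0181);go(p,M)
w=dict(s);w["position"]=p;w["ee_rot"]=R.from_matrix(M).as_quat()[[3,0,1,2]]
p,M=prim(38,rz=.112,d=.0181);plan(p,0,4,M=M,s=w)
E
```

```text
t 54.75 p [ 0.6351 -0.0457  0.1867] x [-0.035 -0.399 -0.916] psi 84.8 q [ 0.05  0.44  1.44 -0.42  1.34 -1.32] F [ 0.3  0.  -3.2] w 0.0107
roll 23.634053257663037
dp [ 0.097 -0.006  0.071] ang [-0.006  0.026 -0.002] | rows>= 1.0
ang/row [-0.     0.033 -0.   ] deg/row 3.0 mm/row 3.3
1 [-0.017, 0.0, 0.022]
2 [-0.018, 0.0, 0.021]
3 [-0.019, 0.0, 0.02]
4 [-0.02, 0.0, 0.019]
```

Call:
arm_command --series '[{"dp": [0.05,-0.003,0.035],"angular": [-0.003,0.013,-0.001],"gripper": 5},{"dp": [0.047,-0.003,0.035],"angular": [-0.003,0.013,-0.001],"gripper": 5},{"dp": [-0.017,0,0.022],"angular": [0,0.033,0],"gripper": 5},{"dp": [-0.018,0,0.021],"angular": [0,0.033,0],"gripper": 5},{"dp": [-0.019,0,0.02],"angular": [0,0.033,0],"gripper": 5},{"dp": [-0.02,0,0.019],"angular": [0,0.033,0],"gripper": 5},{"dp": [0,0,0],"angular": [0,0,0],"gripper": 5},{"dp": [0,0,0],"angular": [0,0,0],"gripper": 5}]'

```text
clock: 55.75
position: [0.6381, -0.03, 0.1726]
ee_rot: [0.322, -0.61, 0.661, 0.295]
contact_force: [0.2, -0.1, -2.1]
width: 0.0109
```

```bash
python3 - <<'E'
from pour import *
s=st();th=-np.degrees(np.arcsin(Rt(s)[:,0]@t));print("roll",th)
p,M=prim(54,rz=.109,d=.0181);plan(p,0,6,M=M)
E
```

```text
t 55.75 p [ 0.6381 -0.03    0.1726] x [-0.048 -0.617 -0.785] psi 85.2 q [ 0.19  0.53  1.45 -0.65  1.41 -1.11] F [ 0.2 -0.1 -2.1] w 0.0109
roll 38.253405903472746
ang/row [-0.     0.029  0.   ] deg/row 2.6 mm/row 3.0
1 [-0.016, 0.001, 0.019]
2 [-0.017, 0.001, 0.018]
3 [-0.018, 0.001, 0.018]
4 [-0.018, 0.001, 0.017]
5 [-0.019, 0.001, 0.016]
6 [-0.02, 0.001, 0.015]
```

Call:
arm_command --series '[{"dp": [-0.016,0,0.019],"angular": [0,0.029,0],"gripper": 5},{"dp": [-0.017,0,0.018],"angular": [0,0.029,0],"gripper": 5},{"dp": [-0.018,0,0.018],"angular": [0,0.029,0],"gripper": 5},{"dp": [-0.018,0,0.017],"angular": [0,0.029,0],"gripper": 5},{"dp": [-0.019,0,0.016],"angular": [0,0.029,0],"gripper": 5},{"dp": [-0.02,0,0.015],"angular": [0,0.029,0],"gripper": 5},{"dp": [0,0,0],"angular": [0,0,0],"gripper": 5},{"dp": [0,0,0],"angular": [0,0,0],"gripper": 5}]'

```text
clock: 56.75
position: [0.6406, -0.0106, 0.1728]
ee_rot: [0.223, -0.647, 0.701, 0.203]
contact_force: [-0.4, -0.4, -2.4]
width: 0.0107
```

```bash
python3 - <<'E'
from pour import *
s=st();g=cam("scene");a=g["image"][170:310,200:330];h=cam("side")["image"][120:260,190:320]
cv2.imwrite("pics/s15.png",cv2.resize(np.hstack([a,h]),None,fx=3,fy=3,interpolation=cv2.INTER_CUBIC))
hsv=cv2.cvtColor(g["image"],cv2.COLOR_BGR2HSV);
p,M=pp(0,-.045,.24,d=.0181);plan(p,0,8,M=M)
E
```

```text
t 56.75 p [ 0.6406 -0.0106  0.1728] x [-0.064 -0.816 -0.574] psi 85.0 q [ 0.31  0.65  1.43 -0.86  1.57 -0.94] F [-0.4 -0.4 -2.4] w 0.0107
ang/row [-0.    -0.076  0.   ] deg/row 6.9 mm/row 7.8
1 [0.004, 0.002, -0.065]
2 [-0.004, 0.002, -0.065]
3 [-0.012, 0.002, -0.064]
4 [-0.019, 0.002, -0.062]
5 [-0.027, 0.002, -0.059]
6 [-0.033, 0.002, -0.056]
7 [-0.04, 0.002, -0.051]
8 [-0.046, 0.002, -0.046]
```

View pics/s15.png

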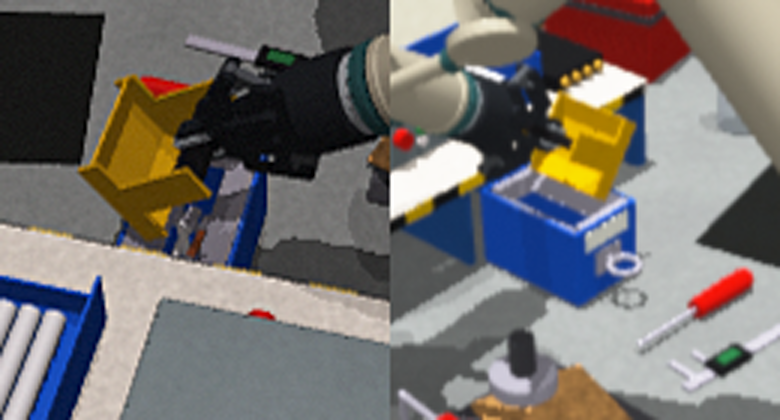

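The yellow tray looks empty (rolled trough at (140,160) shows no bars) and copper is visible in the slot at (195,240). Roll back and return it.

Call:
arm_command --series '[{"dp": [-0.03,0,-0.065],"angular": [0,-0.06,0],"gripper": 5},{"dp": [-0.03,0,-0.065],"angular": [0,-0.076,0],"gripper": 5},{"dp": [-0.03,0,-0.064],"angular": [0,-0.076,0],"gripper": 5},{"dp": [-0.03,0,-0.062],"angular": [0,-0.076,0],"gripper": 5},{"dp": [-0.03,0,-0.059],"angular": [0,-0.076,0],"gripper": 5},{"dp": [-0.033,0,-0.056],"angular": [0,-0.076,0],"gripper": 5},{"dp": [-0.04,0,-0.051],"angular": [0,-0.076,0],"gripper": 5},{"dp": [-0.046,0,-0.046],"angular": [0,-0.076,0],"gripper": 5}]'

```text
clock: 57.85
position: [0.6339, -0.0442, 0.2361]
ee_rot: [0.519, -0.482, 0.521, 0.476]
contact_force: [-0.7, 0.1, -2.6]
width: 0.0108
```

```bash
python3 - <<'E'
from pour import *
s=st();plan((.4347,-.2419,.2),16.2,10)
E
```

```text
t 57.85 p [ 0.6339 -0.0442  0.2361] x [ 0.004 -0.008 -1.   ] psi 85.4 q [-0.18  0.36  1.36 -0.01  1.41 -1.66] F [-0.7  0.1 -2.6] w 0.0108
ang/row [ 0.077 -0.     0.001] deg/row 6.9 mm/row 28.3
1 [0.031, 0.152, -0.177]
2 [0.031, 0.13, -0.194]
3 [0.031, 0.105, -0.209]
4 [0.031, 0.079, -0.22]
5 [0.031, 0.052, -0.228]
6 [0.031, 0.025, -0.232]
7 [0.031, -0.004, -0.234]
8 [0.03, -0.032, -0.232]
9 [0.03, -0.059, -0.226]
10 [0.03, -0.086, -0.217]
```

Call:
arm_command --series '[{"dp": [0,0.152,-0.177],"angular": [0.077,0,0],"gripper": 5},{"dp": [0,0.13,-0.194],"angular": [0.077,0,0],"gripper": 5},{"dp": [0.01,0.105,-0.209],"angular": [0.077,0,0],"gripper": 5},{"dp": [0.02,0.079,-0.22],"angular": [0.077,0,0],"gripper": 5},{"dp": [0.02,0.052,-0.228],"angular": [0.077,0,0],"gripper": 5},{"dp": [0.02,0.025,-0.232],"angular": [0.077,0,0],"gripper": 5},{"dp": [0.02,0,-0.234],"angular": [0.077,0,0],"gripper": 5},{"dp": [0.02,-0.032,-0.232],"angular": [0.077,0,0],"gripper": 5}]'

```text
clock: 58.85
position: [0.4578, -0.2131, 0.2302]
ee_rot: [0.684, -0.177, 0.689, 0.162]
contact_force: [0.4, -0.2, -1.8]
width: 0.0107
```

```bash
python3 - <<'E'
from pour import *
import trays
s=st();plan((.4347,-.2419,.17),16.2,4);trays.handles(cam("scene"))
E
```

```text
t 58.85 p [ 0.4578 -0.2131  0.2302] x [-0.002 -0.022 -1.   ] psi 27.7 q [-0.56  0.17  1.65 -0.02  1.31 -1.04] F [ 0.4 -0.2 -1.8] w 0.0107
ang/row [ 0.032 -0.002  0.003] deg/row 2.9 mm/row 17.7
1 [0.127, -0.028, -0.069]
2 [0.127, -0.032, -0.068]
3 [0.126, -0.036, -0.066]
4 [0.126, -0.04, -0.065]
handle 148 c [ 468.5 -381.6] wh [21.  96.4] yaw 110.8 svd 115.7 mean [ 0.4702 -0.3821] z [0.092 0.096] px [177. 149.]
```

Tray A still where left. Continue down.

Call:
arm_command --series '[{"dp": [0.127,-0.028,-0.06],"angular": [0.032,-0.002,0.003],"gripper": 5},{"dp": [0.127,-0.032,-0.06],"angular": [0.032,-0.002,0.003],"gripper": 5},{"dp": [0.126,-0.036,-0.06],"angular": [0.032,-0.002,0.003],"gripper": 5},{"dp": [0.126,-0.03,-0.04],"angular": [0.032,-0.002,0.003],"gripper": 5},{"dp": [0,0,0],"angular": [0,0,0],"gripper": 5},{"dp": [0,0,0],"angular": [0,0,0],"gripper": 5},{"dp": [0,0,0],"angular": [0,0,0],"gripper": 5},{"dp": [0,0,0],"angular": [0,0,0],"gripper": 5}]'

```text
clock: 59.9
position: [0.4338, -0.2424, 0.166]
ee_rot: [0.7, -0.094, 0.702, 0.093]
contact_force: [0.2, 0.0, -2.3]
width: 0.0109
```

```bash
python3 - <<'E'
from pour import *
s=st();best((.4347,-.2419,.0632),16.2)
E
```

```text
t 59.9 p [ 0.4338 -0.2424  0.166 ] x [-0.003 -0.002 -1.   ] psi 15.3 q [-0.65  0.21  1.77 -0.    1.16 -0.91] F [ 0.2  0.  -2.3] w 0.0109
dp [0.856 0.003 0.012] ang [-0.01  -0.002  0.001] | rows>= 2.0
```

Call:
arm_command --series '[{"dp": [0.2,0,0.008],"angular": [-0.008,-0.002,0],"gripper": 5},{"dp": [0.25,0,0],"angular": [0,0,0],"gripper": 5},{"dp": [0.2,0,0],"angular": [0,0,0],"gripper": 5},{"dp": [0.08,0,0],"angular": [0,0,0],"gripper": 5},{"dp": [0,0,0],"angular": [0,0,0],"gripper": 5},{"dp": [0,0,0],"angular": [0,0,0],"gripper": 5},{"dp": [0,0,0],"angular": [0,0,0],"gripper": 5},{"dp": [0,0,0],"angular": [0,0,0],"gripper": 5}]'

```text
clock: 60.9
position: [0.4398, -0.2447, 0.0819]
ee_rot: [0.703, -0.103, 0.697, 0.096]
contact_force: [-0.3, 1.4, -2.5]
width: 0.011
```

```bash
python3 - <<'E'
from pour import *
s=st();best((.4347,-.2419,.0632),16.2)
E
```

```text
t 60.9 p [ 0.4398 -0.2447  0.0819] x [ 0.011 -0.009 -1.   ] psi 16.1 q [-0.65  0.3   1.89 -0.    0.94 -0.93] F [-0.3  1.4 -2.5] w 0.011
dp [ 0.155  0.036 -0.035] ang [-0.001  0.005  0.008] | rows>= 1.0
```

Call:
arm_command --series '[{"dp": [0.02,0.034,-0.03],"angular": [0,0.005,0.008],"gripper": 5},{"dp": [0.06,0,0],"angular": [0,0,0],"gripper": 5},{"dp": [0.04,0,0],"angular": [0,0,0],"gripper": 5},{"dp": [0.02,0,0],"angular": [0,0,0],"gripper": 5},{"dp": [0,0,0],"angular": [0,0,0],"gripper": 5},{"dp": [0,0,0],"angular": [0,0,0],"gripper": 5},{"dp": [0,0,0],"angular": [0,0,0],"gripper": 5},{"dp": [0,0,0],"angular": [0,0,0],"gripper": 5}]'

```text
clock: 61.9
position: [0.435, -0.2417, 0.0641]
ee_rot: [0.7, -0.099, 0.7, 0.1]
contact_force: [0.6, -0.3, -2.1]
width: 0.0105
```

```bash
python3 - <<'E'
from pour import *
s=st();best((.4347,-.2419,.0632),16.2)
E
```

```text
t 61.9 p [ 0.435  -0.2417  0.0641] x [-0.     0.001 -1.   ] psi 16.1 q [-0.65  0.32  1.91  0.    0.91 -0.93] F [ 0.6 -0.3 -2.1] w 0.0105
dp [ 0.008 -0.001 -0.003] ang [-0.001 -0.    -0.001] | rows>= 1.0
```

Call:
arm_command --series '[{"dp": [0.014,0,0],"angular": [0,0,0],"gripper": 5},{"dp": [0,0,0],"angular": [0,0,0],"gripper": 5},{"dp": [0,0,0],"angular": [0,0,0],"gripper": 30},{"dp": [0,0,0],"angular": [0,0,0],"gripper": 50},{"dp": [0,0,0],"angular": [0,0,0],"gripper": 60},{"dp": [-0.2,0,0],"angular": [0,0,0],"gripper": 60},{"dp": [-0.4,0,0],"angular": [0,0,0],"gripper": 60},{"dp": [-0.4,0,0],"angular": [0,0,0],"gripper": 60}]'

```text
clock: 62.9
position: [0.4333, -0.2406, 0.1825]
ee_rot: [0.698, -0.097, 0.702, 0.102]
contact_force: [1.8, -0.6, -0.3]
width: 0.0599
```

Call:
arm_command --series '[{"dp": [-0.3,0,0],"angular": [0,0,0],"gripper": 60},{"dp": [-0.3,0,0],"angular": [0,0,0],"gripper": 60},{"dp": [-0.3,0,0],"angular": [0,0,0],"gripper": 60},{"dp": [0,0,0],"angular": [0,0,0],"gripper": 60},{"dp": [0,0,0],"angular": [0,0,0],"gripper": 60},{"dp": [0,0,0],"angular": [0,0,0],"gripper": 60},{"dp": [0,0,0],"angular": [0,0,0],"gripper": 60},{"dp": [0,0,0],"angular": [0,0,0],"gripper": 60}]'

```text
clock: 63.9
position: [0.4336, -0.2409, 0.2945]
ee_rot: [0.699, -0.097, 0.702, 0.101]
contact_force: [-0.6, -0.2, -0.4]
width: 0.0602
```

```bash
python3 - <<'E'
from pour import *
import trays,bin
st();g=cam("scene");trays.handles(g);w=cam("wrist");trays.handles(w)
P=pts(g);Z=P[...,2];X,Y=P[...,0],P[...,1]
q=P[(abs(X-.469)<.05)&(abs(Y-.222)<.05)&(Z>.065)&(Z<.085)];print("platen top",len(q),np.median(q,0).round(4))
d=P[...,:2]-C;m=(abs(d@n[:2])<.055)&(abs(d@t[:2])<.014);print("slot z",np.percentile(Z[m],[5,50,75,95]).round(3))
W=cv2.resize(w["image"],(400,300));cv2.imwrite("pics/f.png",np.vstack([np.hstack([W,cv2.resize(g["image"][110:320,110:390],(400,300))]),np.hstack([cv2.resize(g["image"][190:290,200:333],(400,300),interpolation=cv2.INTER_CUBIC),cv2.resize(g["image"][170:270,310:443],(400,300),interpolation=cv2.INTER_CUBIC)])]))
E
```

```text
scene 660 along [-0.1479 -0.1462 -0.0987]
side 427 along [-0.1516 -0.1507 -0.0956]
t 64.0 p [ 0.4337 -0.241   0.2947] x [-0.005  0.004 -1.   ] psi 16.1 q [-0.65  0.13  1.54  0.    1.48 -0.93] F [ 0.5 -0.7 -0.6] w 0.06
handle 154 c [ 468.9 -380.3] wh [24.8 97.2] yaw 107.7 svd 116.0 mean [ 0.4709 -0.3826] z [0.0917 0.0968] px [177. 149.]
handle 137 c [ 438.4 -240.1] wh [17.1 92.3] yaw 102.5 svd 105.6 mean [ 0.4401 -0.2401] z [0.092  0.0971] px [175. 198.]
handle 797 c [ 435.8 -240.9] wh [10.7 94.5] yaw 106.0 svd 106.2 mean [ 0.4348 -0.2385] z [0.0957 0.0975] px [179. 280.]
handle 616 c [ 467.6 -385. ] wh [13.1 93.8] yaw 115.5 svd 116.2 mean [ 0.4669 -0.3821] z [0.0955 0.0972] px [291. 273.]
platen top 17 [0.5178 0.2038 0.0753]
slot z [0.006 0.023 0.027 0.035]
```

View pics/f.png

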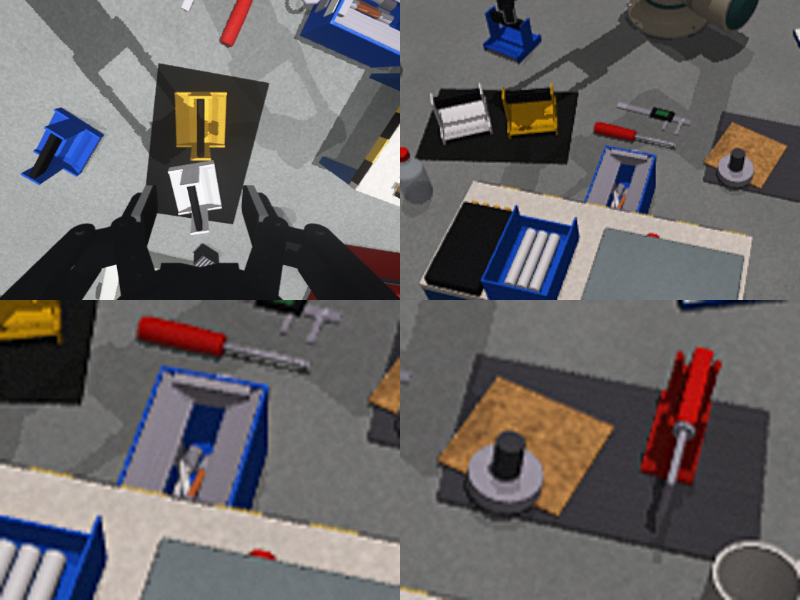

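```bash
python3 - <<'E'
from pour import *
w=cam("wrist");P=pts(w)
for nm,c,yaw in(("A",(.4655,-.385),116.5),("B",(.4348,-.2412),106.2)):
    a=np.radians(yaw);d=P[...,:2]-np.array(c);u=d@[np.cos(a),np.sin(a)];v=d@[-np.sin(a),np.cos(a)];z=P[...,2]
    for lo in range(-46,46,8):
        m=(abs(u)<.046)&(v*1000>lo)&(v*1000<lo+8)&(z<.06);print(nm,lo,m.sum(),np.percentile(z[m],[10,50,90]).round(4) if m.sum()>5 else "")
g=cam("scene");P=pts(g);Z=P[...,2];R0=(abs(P[...,0]-.51)<.06)&(abs(P[...,1]-.205)<.06)
for lo,hi in((.066,.085),(.018,.04)):
    q=P[R0&(Z>lo)&(Z<hi)];print(len(q),cv2.minEnclosingCircle((q[:,:2]*1000).astype(np.float32)),np.median(q[:,2]))
plan((.515,.204,.2),20,11)
E
```

```text
A -46 277 [0.0145 0.0164 0.0185]
A -38 265 [0.0102 0.0122 0.0143]
A -30 256 [0.0067 0.008  0.0099]
A -22 237 [0.0061 0.007  0.008 ]
A -14 158 [0.0059 0.007  0.0081]
A -6 92 [0.0058 0.0068 0.0076]
A 2 0 
A 10 1 
A 18 172 [0.0065 0.0083 0.0101]
A 26 266 [0.0104 0.0123 0.0144]
A 34 298 [0.0145 0.0165 0.0183]
A 42 161 [0.004  0.0188 0.0201]
B -46 411 [0.0148 0.0168 0.0188]
B -38 397 [0.0107 0.0126 0.0145]
B -30 374 [0.0067 0.0084 0.0103]
B -22 347 [0.006  0.0071 0.0081]
B -14 181 [0.0058 0.007  0.0081]
B -6 0 
B 2 183 [0.006  0.0071 0.0079]
B 10 347 [0.006  0.0072 0.0082]
B 18 368 [0.0064 0.0079 0.0097]
B 26 390 [0.0101 0.0121 0.0141]
B 34 407 [0.0143 0.0163 0.0182]
B 42 302 [0.0038 0.0185 0.0203]
80 ((523.2171630859375, 205.9811248779297), 15.67723274230957) 0.07489258453611103
354 ((525.8187255859375, 203.40101623535156), 38.19218444824219) 0.029954766028399804
ang/row [-0.004 -0.    -0.   ] deg/row 0.4 mm/row 42.0
1 [0.073, 0.307, 0.153]
2 [0.073, 0.306, 0.155]
3 [0.073, 0.305, 0.157]
4 [0.073, 0.304, 0.158]
5 [0.073, 0.303, 0.16]
6 [0.073, 0.302, 0.162]
7 [0.073, 0.301, 0.164]
8 [0.072, 0.3, 0.166]
9 [0.072, 0.299, 0.168]
10 [0.072, 0.298, 0.169]
11 [0.072, 0.297, 0.171]
```

Call:
arm_command --series '[{"dp": [0.05,0.307,0.158],"angular": [-0.004,0,0],"gripper": 60},{"dp": [0.06,0.306,0.158],"angular": [-0.004,0,0],"gripper": 60},{"dp": [0.06,0.305,0.16],"angular": [-0.004,0,0],"gripper": 60},{"dp": [0.06,0.304,0.16],"angular": [-0.004,0,0],"gripper": 60},{"dp": [0.06,0.303,0.165],"angular": [-0.004,0,0],"gripper": 60},{"dp": [0.06,0.302,0.165],"angular": [-0.004,0,0],"gripper": 60},{"dp": [0.06,0.301,0.165],"angular": [-0.004,0,0],"gripper": 60},{"dp": [0.05,0.3,0.166],"angular": [-0.004,0,0],"gripper": 60}]'

```text
clock: 65.2
position: [0.4994, 0.0895, 0.2406]
ee_rot: [0.699, -0.115, 0.697, 0.115]
contact_force: [0.6, -0.8, -0.7]
width: 0.0598
```

```bash
python3 - <<'E'
from pour import *
s=st();plan((.515,.204,.19),20,3)
g=cam("scene");P=pts(g)
for nm,c,yaw in(("A",(.4655,-.385),116.5),):
    a=np.radians(yaw);d=P[...,:2]-np.array(c);u=d@[np.cos(a),np.sin(a)];v=d@[-np.sin(a),np.cos(a)];z=P[...,2]
    for lo in range(-46,46,8):
        m=(abs(u)<.046)&(v*1000>lo)&(v*1000<lo+8)&(z<.05);print(nm,lo,m.sum(),np.percentile(z[m],[10,50,90]).round(4) if m.sum()>5 else "")
E
```

```text
t 65.2 p [0.4994 0.0895 0.2406] x [ 0.003  0.001 -1.   ] psi 18.7 q [ 0.04  0.17  1.63  0.    1.34 -0.29] F [ 0.6 -0.8 -0.7] w 0.0598
ang/row [-0.005  0.001  0.   ] deg/row 0.4 mm/row 42.0
1 [0.141, 0.287, 0.143]
2 [0.141, 0.286, 0.145]
3 [0.141, 0.285, 0.147]
A -46 86 [-0.0003  0.0029  0.0151]
A -38 37 [-0.0002  0.0088  0.0119]
A -30 37 [0.0028 0.006  0.0076]
A -22 57 [0.0017 0.0049 0.0073]
A -14 56 [0.0026 0.0049 0.0074]
A -6 53 [0.0024 0.0045 0.0071]
A 2 57 [0.0017 0.0045 0.0071]
A 10 52 [0.0028 0.0048 0.0075]
A 18 71 [0.0026 0.0056 0.0096]
A 26 89 [0.0051 0.0098 0.015 ]
A 34 72 [0.0099 0.0138 0.0178]
A 42 15 [0.0117 0.0136 0.0149]
```

Both trays are empty. On to the platen, which was knocked to the pad's edge.

Call:
arm_command --series '[{"dp": [0.12,0.287,0.143],"angular": [-0.005,0,0],"gripper": 60},{"dp": [0.12,0.286,0.145],"angular": [-0.005,0,0],"gripper": 60},{"dp": [0.12,0.26,0.14],"angular": [-0.005,0,0],"gripper": 60},{"dp": [0,0,0],"angular": [0,0,0],"gripper": 60},{"dp": [0,0,0],"angular": [0,0,0],"gripper": 60},{"dp": [0,0,0],"angular": [0,0,0],"gripper": 60},{"dp": [0,0,0],"angular": [0,0,0],"gripper": 60},{"dp": [0,0,0],"angular": [0,0,0],"gripper": 60}]'

```text
clock: 66.25
position: [0.5171, 0.2077, 0.198]
ee_rot: [0.699, -0.123, 0.693, 0.126]
contact_force: [0.4, -0.0, -0.7]
width: 0.0604
```

```bash
cat > plat.py <<'E'
from h import *
g=cam("wrist");P=pts(g);Z=P[...,2];R0=(abs(P[...,0]-.5)<.09)&(abs(P[...,1]-.21)<.08)
for lo,hi in((.06,.085),(.018,.04)):
    q=P[R0&(Z>lo)&(Z<hi)]
    if len(q): print(len(q),cv2.minEnclosingCircle((q[:,:2]*1000).astype(np.float32)),np.percentile(q[:,2],[5,50,95]).round(4))
hsv=cv2.cvtColor(g["image"],cv2.COLOR_BGR2HSV);q=P[(hsv[...,0]>5)&(hsv[...,0]<22)&(hsv[...,1]>80)&(Z>.004)&(Z<.018)&(P[...,1]>.1)&(P[...,1]<.33)]
print("pad",len(q),cv2.minAreaRect((q[:,:2]*1000).astype(np.float32)))
E
python3 - <<'E'
from h import *
s=st();import plat
best((.52,.204,.15),20)
E
```

```text
t 66.25 p [0.5171 0.2077 0.198 ] x [ 0.007  0.005 -1.   ] psi 20.2 q [ 0.25  0.27  1.6   0.    1.26 -0.1 ] F [ 0.4 -0.  -0.7] w 0.0604
813 ((521.3812255859375, 204.9199981689453), 13.862662315368652) [0.0652 0.0768 0.0781]
2746 ((521.4295043945312, 204.7990264892578), 35.9100456237793) [0.0304 0.032  0.0333]
pad 13076 ((463.8689880371094, 222.56756591796875), (131.9167938232422, 130.87362670898438), 67.058349609375)
dp [ 0.4   -0.038  0.008] ang [ 0.003  0.005 -0.002] | rows>= 1.0
```

Call:
arm_command --series '[{"dp": [0.1,-0.035,0.025],"angular": [0,0.003,-0.002],"gripper": 60},{"dp": [0.25,0,0],"angular": [0,0,0],"gripper": 60},{"dp": [0.25,0,0],"angular": [0,0,0],"gripper": 60},{"dp": [0.25,0,0],"angular": [0,0,0],"gripper": 60},{"dp": [0.25,0,0],"angular": [0,0,0],"gripper": 60},{"dp": [0.08,0,0],"angular": [0,0,0],"gripper": 60},{"dp": [0,0,0],"angular": [0,0,0],"gripper": 60},{"dp": [0,0,0],"angular": [0,0,0],"gripper": 60}]'

```text
clock: 67.3
position: [0.5246, 0.2032, 0.0505]
ee_rot: [0.698, -0.124, 0.694, 0.123]
contact_force: [0.2, -1.0, 0.7]
width: 0.0598
```

```bash
python3 - <<'E'
from h import *
s=st();best((.5214,.2048,.0405),20.2)
E
```

```text
t 67.3 p [0.5246 0.2032 0.0505] x [ 0.005 -0.    -1.   ] psi 20.2 q [ 0.25  0.41  1.79 -0.    0.93 -0.1 ] F [ 0.2 -1.   0.7] w 0.0598
dp [ 0.083  0.022 -0.021] ang [-0.     0.003  0.001] | rows>= 1.0
```

Call:
arm_command --series '[{"dp": [0.06,0.02,-0.02],"angular": [0,0.003,0],"gripper": 60},{"dp": [0.02,0,0],"angular": [0,0,0],"gripper": 60},{"dp": [0,0,0],"angular": [0,0,0],"gripper": 15},{"dp": [0,0,0],"angular": [0,0,0],"gripper": 15},{"dp": [0,0,0],"angular": [0,0,0],"gripper": 15},{"dp": [0,0,0],"angular": [0,0,0],"gripper": 15},{"dp": [0,0,0],"angular": [0,0,0],"gripper": 15},{"dp": [0,0,0],"angular": [0,0,0],"gripper": 15}]' --grip_force 60

```text
clock: 68.3
position: [0.5221, 0.205, 0.0428]
ee_rot: [0.697, -0.125, 0.695, 0.123]
contact_force: [-1.6, 0.2, -0.1]
width: 0.0269
```

```bash
python3 - <<'E'
from h import *
s=st();p=s["position"]+np.array([.464-.5214,.2226-.2048,.03]);print(p);plan(p,20.2,4)
E
```

```text
t 68.3 p [0.5221 0.205  0.0428] x [ 0.004 -0.002 -1.   ] psi 20.2 q [ 0.25  0.42  1.8  -0.    0.91 -0.1 ] F [-1.6  0.2 -0.1] w 0.0269
[0.46468717 0.22279393 0.0727914 ]
ang/row [-0.  0.  0.] deg/row 0.1 mm/row 16.8
1 [-0.063, 0.076, -0.099]
2 [-0.063, 0.076, -0.099]
3 [-0.063, 0.076, -0.099]
4 [-0.063, 0.076, -0.099]
```

Call:
arm_command --series '[{"dp": [-0.12,0,0],"angular": [0,0,0],"gripper": 15},{"dp": [-0.15,0,0],"angular": [0,0,0],"gripper": 15},{"dp": [0,0.076,-0.099],"angular": [0,0,0],"gripper": 15},{"dp": [0,0.076,-0.099],"angular": [0,0,0],"gripper": 15},{"dp": [0,0.076,-0.099],"angular": [0,0,0],"gripper": 15},{"dp": [0,0.06,-0.08],"angular": [0,0,0],"gripper": 15},{"dp": [0,0,0],"angular": [0,0,0],"gripper": 15},{"dp": [0,0,0],"angular": [0,0,0],"gripper": 15}]'

```text
clock: 69.3
position: [0.4595, 0.2227, 0.0737]
ee_rot: [0.695, -0.125, 0.698, 0.123]
contact_force: [0.5, 0.4, -4.3]
width: 0.0267
```

```bash
python3 - <<'E'
from h import *
s=st();best((.4647,.2228,.0428),20.2)
E
```

```text
t 69.3 p [0.4595 0.2227 0.0737] x [-0.004 -0.003 -1.   ] psi 20.2 q [ 0.32  0.33  1.87 -0.    0.95 -0.04] F [ 0.5  0.4 -4.3] w 0.0267
dp [ 0.257 -0.014  0.042] ang [ 0.001 -0.003  0.001] | rows>= 1.0
```

Call:
arm_command --series '[{"dp": [0.05,-0.012,0.035],"angular": [0,-0.003,0],"gripper": 15},{"dp": [0.12,0,0],"angular": [0,0,0],"gripper": 15},{"dp": [0.05,0,0],"angular": [0,0,0],"gripper": 15},{"dp": [0.02,0,0],"angular": [0,0,0],"gripper": 15},{"dp": [0,0,0],"angular": [0,0,0],"gripper": 15},{"dp": [0,0,0],"angular": [0,0,0],"gripper": 15},{"dp": [0,0,0],"angular": [0,0,0],"gripper": 15},{"dp": [0,0,0],"angular": [0,0,0],"gripper": 15}]'

```text
clock: 70.3
position: [0.4662, 0.2228, 0.0438]
ee_rot: [0.697, -0.124, 0.696, 0.123]
contact_force: [-1.5, -1.2, -0.8]
width: 0.0266
```

```bash
python3 - <<'E'
from h import *
s=st();best((.4647,.2228,.0428),20.2)
E
```

```text
t 70.3 p [0.4662 0.2228 0.0438] x [ 0.002 -0.001 -1.   ] psi 20.1 q [ 0.31  0.37  1.9  -0.    0.87 -0.04] F [-1.5 -1.2 -0.8] w 0.0266
dp [ 0.008  0.004 -0.011] ang [-0.001  0.001  0.001] | rows>= 1.0
```

Platen is resting on the pad (weight off the wrist). Release, rise clear, and check.

Call:
arm_command --series '[{"dp": [0,0,0],"angular": [0,0,0],"gripper": 40},{"dp": [0,0,0],"angular": [0,0,0],"gripper": 60},{"dp": [0,0,0],"angular": [0,0,0],"gripper": 60},{"dp": [-0.2,0,0],"angular": [0,0,0],"gripper": 60},{"dp": [-0.4,0,0],"angular": [0,0,0],"gripper": 60},{"dp": [-0.4,0,0],"angular": [0,0,0],"gripper": 60},{"dp": [-0.4,0,0],"angular": [0,0,0],"gripper": 60},{"dp": [0,0,0],"angular": [0,0,0],"gripper": 60}]'

```text
clock: 71.3
position: [0.4679, 0.2237, 0.2182]
ee_rot: [0.699, -0.123, 0.694, 0.124]
contact_force: [0.1, 0.9, -0.4]
width: 0.06
```

```bash
python3 - <<'E'
from h import *
s=st();import plat,trays,bin
g=cam("scene");trays.handles(g)
w=plat.g;P=pts(w);hsv=cv2.cvtColor(w["image"],cv2.COLOR_BGR2HSV);q=P[((hsv[...,0]<8)|(hsv[...,0]>172))&(hsv[...,1]>130)&(P[...,2]>.087)&(P[...,2]<.1)];print("hook",len(q),cv2.minAreaRect((q[:,:2]*1000).astype(np.float32)) if len(q) else 0)
cv2.imwrite("pics/end.png",np.hstack([cv2.resize(w["image"],(400,300)),cv2.resize(g["image"],(400,300))]))
E
```

```text
t 71.3 p [0.4679 0.2237 0.2182] x [ 0.007  0.002 -1.   ] psi 20.1 q [ 0.31  0.2   1.65 -0.    1.29 -0.04] F [ 0.1  0.9 -0.4] w 0.06
708 ((466.76025390625, 222.9802703857422), 13.983403205871582) [0.0663 0.0769 0.078 ]
2497 ((466.8851013183594, 222.9121551513672), 35.94203186035156) [0.0304 0.032  0.0333]
pad 9037 ((464.8713073730469, 222.2371368408203), (131.80572509765625, 132.08059692382812), 67.23538970947266)
scene 659 along [-0.1484 -0.1464 -0.0987]
side 188 along [-0.1525 -0.152  -0.1278]
handle 150 c [ 472.3 -379.9] wh [26.3 95.4] yaw 114.7 svd 115.9 mean [ 0.4703 -0.3819] z [0.0915 0.0968] px [177. 149.]
handle 144 c [ 439.2 -238.2] wh [21.3 97.8] yaw 99.8 svd 104.5 mean [ 0.44   -0.2394] z [0.092  0.0962] px [175. 198.]
hook 2331 ((447.44842529296875, 368.7315673828125), (18.462852478027344, 79.62763977050781), 79.1427993774414)
```

View pics/end.png

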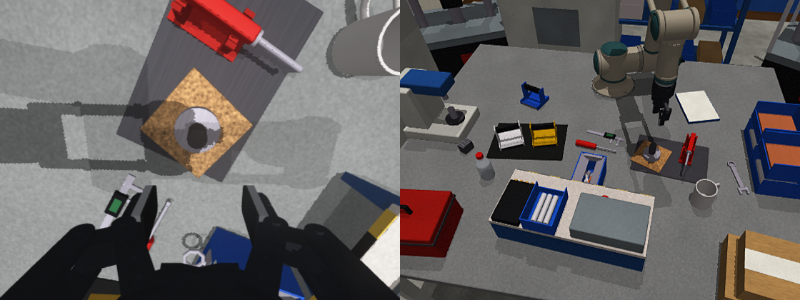

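```bash
python3 -c "
from rig import sign_off;print(sign_off())"
```

```text
the job is handed in; nothing more can be done
None
```

The job is done and handed in at about 71 s on the robot's clock; the hand-in reports no verdict. I moved the platen to its pad and drew the bin out with the hook, then laid the hook back in its rest. Both trays were emptied through the slot and put back on the mat.

**Last checks:**
- **Platen:** it was knocked to the pad's edge mid-run, so I picked it up again. It now stands upright about 2 mm from the pad's centre.
- **Bin:** I pulled it hard against its stop, with 35 N and no further movement. By the cameras it has moved about 145 mm, against the 155 mm given. I took the difference as error in where I first measured its front. It has not moved since.
- **Trays:** both stand upright on the mat at their old places. The height readings show bare floors, and the wrist force after each pour matched an empty tray (about 2 N).
- **Bars:** bright and copper bars are visible inside the bin, below the slot. I could not count each one.
- **Hook:** it lies level in the rest, within about 3 mm of where it started.

**Contacts:** on the first pour the aluminium tray's underside rested lightly on the bin's edge (about 4 N) until I raised it. The gripper itself never went near the bin or the bars.

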